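Find and mark the balance point of a counterweight beam

ROBOT

A 6-joint arm with a two-finger parallel gripper is mounted at the origin on a cart in front of the work surface, level with it; the furniture and walls round the work are solid. World frame = base frame: x ahead of the robot, y to its left, z up, the work surface at z = 0. Lengths are in m, angles in rad, forces in N, time in s.
With the tool pointing down it reaches from about 0.3 to 0.875 m from the base axis. Payload 6.4 kg.
Tool frame: the origin (TCP) lies on the centre line of the jaws, within the pads' length; the fingertips stand 19 mm ahead of it and the grasp point (between the pads) is the TCP; x points along the fingers, y is the direction in which the jaws open and shut, and the axes are right-handed (so a half turn about x gives the same grasp; the last joint's range is limited). The gripper opens to 85 mm and grips with 20 to 120 N. Pads are 22 mm wide; open, the fingers measure 114 mm over their backs; the gripper's body (76 mm by 85 mm) begins 54 mm behind the grasp point. The pads swing forward as they close: fully open they stand 13 mm farther back than shut.
Start: joints at [-1.547, 0.181, 1.607, -0, 1.354, -0.206], TCP at [0.131, -0.56, 0.25] pointing down, gripper open.
Joint ranges: [-2.99, 2.99], [-0.89, 2.07], [0.3, 2.58], [-1.14, 4.28], [0, 2.63], [-3.12, 3.12]. Speed limits (rad/s): [2.57, 2.57, 3.01, 3.14, 3.14, 3.14].

INTERFACE

Orientations are given as a unit quaternion [w, x, y, z].
In Python, from station import arm gives the robot as it stands.
- The arm moves only by the tool arm_command, never from a script. Its argument "steps" is a list of rows, each an object with "slide": the shift along the tool's x, y, z in cm, a list of three; "dr": the turn, a rotation vector about the tool's x, y, z in degrees, a list of three. A call has 1 to 8 rows; each row is the pose to reach, as a shift and turn from the pose commanded when the call began, along the tool's axes at that moment; what a row does not reach only later rows make up. A row lasts 1/10 s, in which the tool goes at most 50 mm and 8.59 degrees, less where a joint would pass 70% of its speed; a pose out of reach is approached as far as the arm can. A call with a gripper value outside its range is refused whole. "hand" is the gripper's target within -1 to 1 (fully open at 1, half-way at 0, shut at -1), set as the call begins (left out, the last holds). The fingers move at their own pace and stop on an object; the grip force is fixed at half the most. Time passes only in rows, so rows that repeat a pose let the fingers close. It gives the time, the measured TCP pose, the force and the opening at its end, in the units of the state.
- arm.read_state(): the state, without advancing time (a new reading comes with each control period).
- arm.grab_frame(name): name is "scene" or "top" or "wrist"; returns a dict with "color" (400x640x3 uint8, blue, green, red), "range_z" (400x640 float32, m along the optical axis (not along the pixel's ray), 0 where there is no reading), "K" (3x3 intrinsics, pixels), "eye" and "attitude" of the camera in the world; the wrist camera has in their place "T_tool_cam" (4x4, takes a point from camera to tool coordinates, whose origin is the TCP and whose axes are the tool frame's). Camera axes: x right, y down, z forward; pixel columns grow to the right and rows downward; lengths in m; the calibration is good to about 2 mm. The wrist camera is an equidistant fisheye: a pixel r from the principal point sees the ray r / f radians off the axis. A picture is of the moment at which its call begins: read the wrist's pose just before it.
- arm.job_done(): hands the job in, once; it reports no verdict.
The state is a dict: "time": time; "q": joint angles; "qvel": joint speeds; "tau": joint torques, N m; "ee_pos": TCP position; "tool_rot": TCP orientation; "wrist_force": force on the tool from outside, world axes, zero at the start; "wrist_torque": the same for the moment, N m; "finger_gap": finger opening in m.
Only numpy, scipy, OpenCV 4.12 (cv2) and the standard library are available. Lean on these libraries where they do the work, as an engineer would, in place of code of your own. Each camera call takes 0.05 s, during which the arm holds its last target.

TASK

Slide the aluminium beam along the balancing stand, a little at a time, until it just tips over the steel fulcrum rod and stays tipped by itself when you let go. Then slide the red pointer along the beam to mark the balance point you have found, and leave the beam lying tipped on the stand; do not disturb the side cutters, the motor or the tape.

Things in the scene. Friction and masses are not known exactly. Their poses are not given: they have to be found in the camera images.
- stand: Balancing stand, fixed to the bench: base plate 400 x 90 x 8 mm, grey flat bed 70 mm wide, top 50 mm above the bench. Origin on the bench below the fulcrum; x = direction to slide the beam in, y across, z up. Bed from x = -270 to -6 mm. On it two blue guides, 12 mm high, x = -85 to -10 mm, 24 mm apart, the beam between them. A black rest 38 mm high at x = 82 to 98 mm catches the tipped beam.
- fulcrum (a point): Top of the steel fulcrum rod (8 mm diameter, 70 mm long across the stand), level with the top of the bed; axes as stand. The beam pivots here when its centre of mass passes it.
- beam_mid (a point): Centre of the loose counterweight beam: aluminium profile 300 long (x) x 20 x 20 mm, black end caps, 0.45 to 0.75 kg. x points to its front end, which starts past the fulcrum; the rear end lies on the bed behind the guides, also when it tips. Ballast fixed inside, unseen: balance point up to 35 mm either side of the centre. Tipped, the front points 0.13 rad down; the beam lies on fulcrum and rest.
- pointer_mid (a point): Middle of the upright fin of the red pointer, 14.5 mm above the beam's top. Fin 10 mm thick along the beam, 14 mm wide, top 25 mm above the beam's top, white line in its middle; foot 24 x 16 x 4 mm. It runs in a groove along the beam's top, slides with about 0.4 N (a tenth or so of the beam's weight), stays where it is left and cannot come off. It starts near the rear end.
- pointer (a joint): Position of the pointer along the beam's x, m, 0 at the beam's centre, positive towards the front end; range -0.13 to 0.13.
- side_cutters: Bystander: red-handled side cutters, 42 x 136 x 10 mm, lying loose beside the stand; origin at the centre of the underside.
- spare_motor: Bystander: small stepper motor, 40 x 35 x 50 mm, standing loose beside the stand, shaft up; origin at the centre of the underside.
- tape_black: Bystander: roll of black tape, 57 mm across, 18 mm high, lying loose beside the stand; origin at the centre of the underside.

How it is judged:
By the outcome, as a careful person would: the job done as asked, in the order asked, and still so for the second after the job is handed in, with the robot touching nothing.
It also fails if it takes over 72 s, if anything falls off the work surface, if the arm or the gripper's body presses on something with over 40 N, if the wrist force passes 120 N, or if a joint passes its speed limit or range.

## Working session

There is one attempt and no reset: what is moved stays moved. The work goes in short steps, Python scripts to look and compute and a tool call to move; the robot and the scene stay as the last step left them, time stands still between calls to the robot, and variables do not carry over. Pictures are saved under pics/ and viewed, and the job is handed in when it is done.

Besides the shell and the picture viewer there is one more tool, called after "Emit:" in YAML: its name, and indented under it one key for each argument. arm_command: Moves the arm, as the interface text tells. Its arguments: {"type":"object","properties":{"steps":{"type":"array"},"hand":{"type":"number"}},"required":["steps"]}

```bash
mkdir -p pics; ls; python3 - <<'E'
from station import arm
import cv2
s=arm.read_state();print({k:s[k] for k in('time','ee_pos','tool_rot','finger_gap','wrist_force')})
for n in('scene','top'):
    f=arm.grab_frame(n);cv2.imwrite(f'pics/{n}0.png',f['color']);print(n,f['K'],f['eye'],f['attitude'])
E
```

```text
pics
{'time': 0.0, 'ee_pos': array([ 0.13097144, -0.55934415,  0.24935674]), 'tool_rot': array([ 0.08042916,  0.70251247,  0.0816823 , -0.70237838]), 'finger_gap': 0.08544331302688571, 'wrist_force': array([ 0.08633681, -0.48521292,  0.17545806])}
scene [[498.22861683   0.         314.03868544]
 [  0.         498.22861683 204.53129956]
 [  0.           0.           1.        ]] [0.23018316 0.4833317  0.69747198] [ 0.09447713 -0.25475255  0.88893066 -0.36875126]
top [[434.75830508   0.         318.59680592]
 [  0.         434.75830508 197.86734091]
 [  0.           0.           1.        ]] [ 0.3651385  -0.04272002  0.91353643] [ 0.07665666 -0.69625787  0.70908711 -0.08089621]
```

View pics/scene0.png

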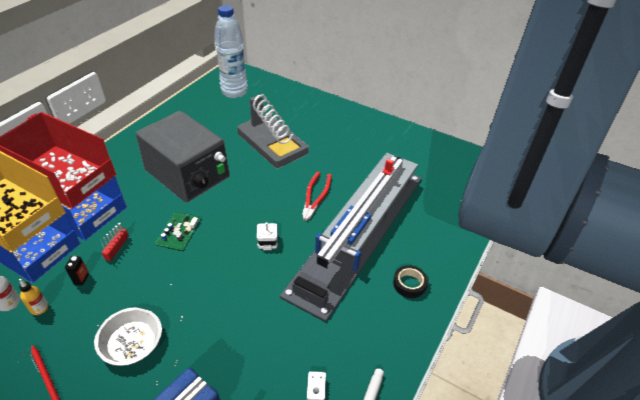

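View pics/top0.png

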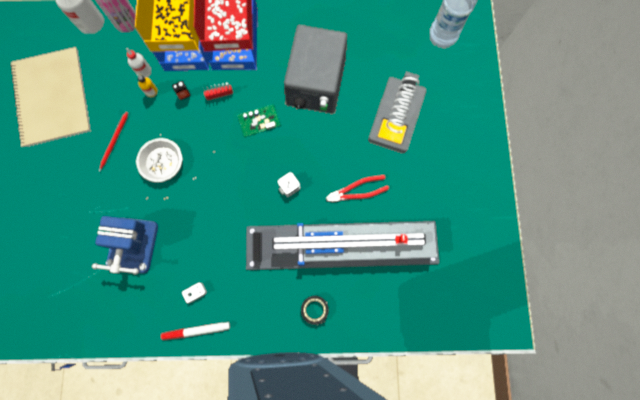

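The stand lies across the bench; the black rest is at the left in the top view (about 257,247) and the pointer at (402,239). I'll zoom in to measure.

```bash
cat > h.py <<'E'
import numpy as np, cv2
from station import arm
from scipy.spatial.transform import Rotation as R
def rot(q): return R.from_quat([q[1],q[2],q[3],q[0]]).as_matrix()
def P(f,u,v,z=None):
    d=np.array([(u-f['K'][0,2])/f['K'][0,0],(v-f['K'][1,2])/f['K'][1,1],1])
    r=rot(f['attitude'])@d; e=np.array(f['eye'])
    if z is None: return e+r*f['range_z'][int(round(v)),int(round(u))]
    return e+r*(z-e[2])/r[2]
def proj(f,p):
    c=rot(f['attitude']).T@(np.array(p)-f['eye']); return f['K'][:2,:2]@(c[:2]/c[2])+f['K'][:2,2]
E
python3 - <<'E'
from h import *
f=arm.grab_frame('top');np.save('top0.npy',f,allow_pickle=True)
c=f['color'][210:280,240:445];cv2.imwrite('pics/topc.png',cv2.resize(c,None,fx=3.9,fy=3.9,interpolation=cv2.INTER_CUBIC))
for u,v in[(250,228),(435,223),(437,263),(248,269),(402,239),(350,241),(425,253),(257,247),(275,243),(424,239)]:print(u,v,P(f,u,v).round(4))
E
```

```text
250 228 [0.5084 0.0953 0.0076]
435 223 [ 0.5119 -0.2947  0.0082]
437 263 [ 0.4284 -0.2931  0.0053]
248 269 [0.4236 0.0989 0.0016]
402 239 [ 0.4682 -0.2053  0.0967]
350 241 [ 0.4696 -0.1092  0.069 ]
425 253 [ 0.4454 -0.2587  0.0494]
257 247 [0.4647 0.0759 0.0383]
275 243 [0.4683 0.0368 0.0694]
424 239 [ 0.471  -0.2541  0.0677]
```

View pics/topc.png

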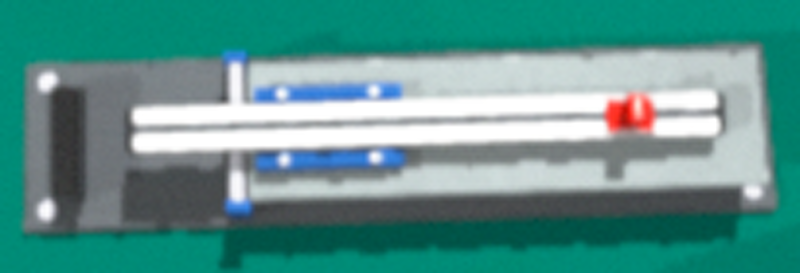

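```bash
python3 - <<'E'
from h import *
f=np.load('top0.npy',allow_pickle=True).item()
C=lambda a,b,z:P(f,240+a/3.9-.37,210+b/3.9-.37,z)
for n,a,b,z in[('beam front',132,130,.07),('beam rear',720,111,.07),('ful up',236,57,.05),('ful lo',236,207,.05),('bed rear up',757,44,.05),('bed rear lo',775,190,.05),('rest up',68,88,.038),('rest lo',66,205,.038),('fin',638,106,.095),('hole',46,82,.008),('hole2',46,210,.008),('hole3',753,191,.008)]:print(n,C(a,b,z).round(4))
d=C(132,130,.07)-C(720,111,.07);print(np.linalg.norm(d),np.degrees(np.arctan2(-d[0],d[1])))
# depth based fit of beam top
H,W=f['range_z'].shape
pts=np.array([P(f,u,v) for v in range(215,270) for u in range(245,440)])
m=(pts[:,2]>.064)&(pts[:,2]<.076)&(pts[:,0]>.44)&(pts[:,0]<.5)
q=pts[m];x=np.polyfit(q[:,1],q[:,0],1);print(x,np.degrees(np.arctan(x[0])),q[:,1].min(),q[:,1].max(),len(q),q[:,2].mean())
E
```

```text
beam front [0.4683 0.0397 0.07  ]
beam rear [ 0.4725 -0.2542  0.07  ]
ful up [ 0.5075 -0.0117  0.05  ]
ful lo [ 0.4309 -0.011   0.05  ]
bed rear up [ 0.5094 -0.2808  0.05  ]
bed rear lo [ 0.4344 -0.2842  0.05  ]
rest up [0.4947 0.0762 0.038 ]
rest lo [0.4344 0.0765 0.038 ]
fin [ 0.4725 -0.2082  0.095 ]
hole [0.5027 0.0921 0.008 ]
hole2 [0.4343 0.0911 0.008 ]
hole3 [ 0.4374 -0.2842  0.008 ]
0.2939115253023293 0.8121274447953449
[-0.00897119  0.46978509] -0.51399781384838 -0.2562306611570242 0.042938984835309134 1580 0.0690772688994599
```

```bash
python3 - <<'E'
from h import *
s=arm.read_state();M=rot(s['tool_rot']);print(M.round(4),s['ee_pos'],s['q'].round(3) if hasattr(s['q'],'round') else s['q'])
# desired: x down, y_tool = ? options
sx=np.array([-.01,1,0]);sx/=np.linalg.norm(sx)
for nm,yt in(('jaw across -',np.cross(sx,[0,0,1])),('jaw across +',-np.cross(sx,[0,0,1])),('jaw along',sx),('jaw along-',-sx)):
    xt=np.array([0,0,-1.]);D=np.c_[xt,yt,np.cross(xt,yt)]
    rv=R.from_matrix(M.T@D).as_rotvec(degrees=True);print(nm,rv.round(2))
print('shift tool frame to (.472,-.30,.13):',(M.T@(np.array([.4725,-.30,.13])-s['ee_pos'])*100).round(2))
E
```

```text
[[-0.000e+00  2.278e-01 -9.737e-01]
 [ 1.300e-03 -9.737e-01 -2.278e-01]
 [-1.000e+00 -1.300e-03 -3.000e-04]] [ 0.13097935 -0.55948613  0.24959468] [-1.547  0.181  1.608 -0.     1.354 -0.206]
jaw across - [-7.741e+01 -6.000e-02  5.000e-02]
jaw across + [1.0259e+02 6.0000e-02 7.0000e-02]
jaw along [-1.6741e+02 -1.1000e-01 -1.0000e-02]
jaw along- [ 1.259e+01 -1.000e-02  8.000e-02]
shift tool frame to (.472,-.30,.13): [ 11.99 -17.47 -39.16]
```

Emit:
arm_command:
  steps:
    - {"slide": [0, -17.5, -39.2], "dr": [12.6, 0, 0.1]}
    - {"slide": [0, -17.5, -39.2], "dr": [12.6, 0, 0.1]}
    - {"slide": [0, -17.5, -39.2], "dr": [12.6, 0, 0.1]}
    - {"slide": [0, -17.5, -39.2], "dr": [12.6, 0, 0.1]}
    - {"slide": [0, -17.5, -39.2], "dr": [12.6, 0, 0.1]}
    - {"slide": [0, -17.5, -39.2], "dr": [12.6, 0, 0.1]}
    - {"slide": [0, -17.5, -39.2], "dr": [12.6, 0, 0.1]}
    - {"slide": [0, -17.5, -39.2], "dr": [12.6, 0, 0.1]}
  hand: -1

```text
time: 0.95
ee_pos: [0.4499, -0.317, 0.2502]
tool_rot: [0.004, 0.707, 0.003, -0.707]
wrist_force: [0.6, -0.1, 0.4]
finger_gap: 0.0002
```

Emit:
arm_command:
  steps:
    - {"slide": [0, 0, 0], "dr": [0, 0, 0]}
    - {"slide": [0, 0, 0], "dr": [0, 0, 0]}

```text
time: 1.15
ee_pos: [0.4492, -0.3175, 0.2499]
tool_rot: [-0.005, -0.707, -0.004, 0.707]
wrist_force: [0.3, -0.0, -0.3]
finger_gap: -0.0001
```

Emit:
arm_command:
  steps:
    - {"slide": [5, -1.75, -2.2], "dr": [0, 0, 0]}
    - {"slide": [9, -1.75, -2.2], "dr": [0, 0, 0]}
    - {"slide": [13, -1.75, -2.2], "dr": [0, 0, 0]}
    - {"slide": [16, -1.75, -2.2], "dr": [0, 0, 0]}
    - {"slide": [17.3, -1.75, -2.2], "dr": [0, 0, 0]}
    - {"slide": [17.3, -1.75, -2.2], "dr": [0, 0, 0]}

```text
time: 1.75
ee_pos: [0.4686, -0.3013, 0.0755]
tool_rot: [-0.002, -0.706, -0.003, 0.708]
wrist_force: [0.4, -0.8, 0.1]
finger_gap: 0.0001
```

```bash
cat > look.py <<'E'
from h import *
import sys
s=arm.read_state();print(s['time'],s['ee_pos'].round(4),s['wrist_force'].round(2), rot(s['tool_rot']).round(3).tolist())
n=sys.argv[1]
for c in sys.argv[2:]:
    f=arm.grab_frame(c);np.save(f'{c}_{n}.npy',f,allow_pickle=True);im=f['color']
    if c=='scene': im=cv2.resize(im[130:330,260:450],None,fx=3,fy=3,interpolation=cv2.INTER_CUBIC)
    if c=='top': im=cv2.resize(im[200:290,240:450],None,fx=3.8,fy=3.8,interpolation=cv2.INTER_CUBIC)
    cv2.imwrite(f'pics/{c}_{n}.png',im)
E
python3 look.py 1 scene wrist
```

```text
1.75 [ 0.4686 -0.3013  0.0755] [ 0.39 -0.82  0.08] [[-0.003, 0.008, -1.0], [0.001, -1.0, -0.008], [-1.0, -0.001, 0.003]]
```

View pics/scene_1.png

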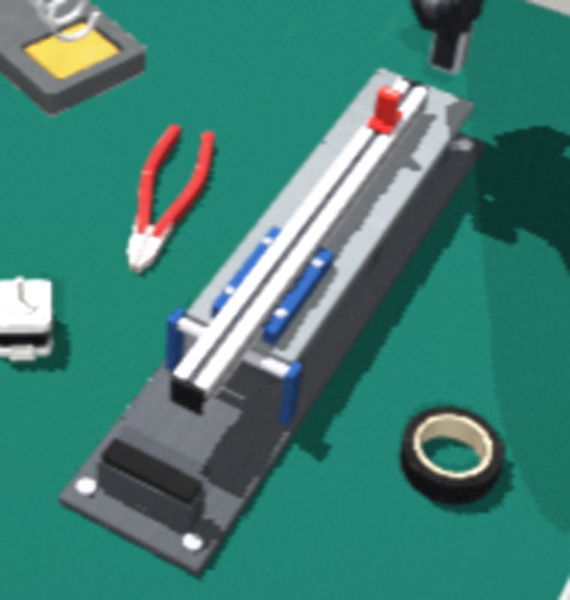

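View pics/wrist_1.png

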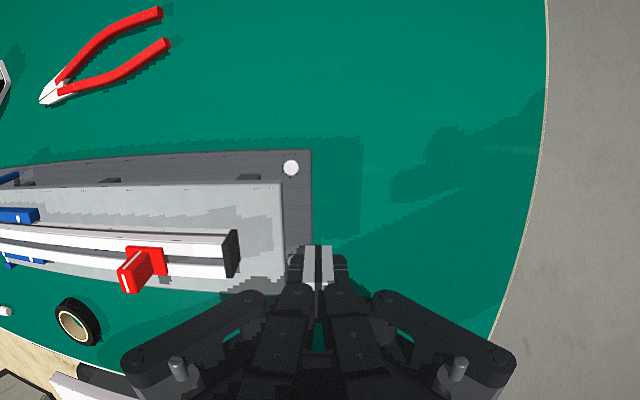

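Emit:
arm_command:
  steps:
    - {"slide": [0, -2, -0.3], "dr": [0, 0, 0]}
    - {"slide": [0, -3, -0.3], "dr": [0, 0, 0]}
    - {"slide": [0, -4, -0.3], "dr": [0, 0, 0]}
    - {"slide": [0, -5, -0.3], "dr": [0, 0, 0]}
    - {"slide": [0, -6, -0.3], "dr": [0, 0, 0]}
    - {"slide": [0, -6.8, -0.3], "dr": [0, 0, 0]}
    - {"slide": [0, -7.3, -0.3], "dr": [0, 0, 0]}
    - {"slide": [0, -7.3, -0.3], "dr": [0, 0, 0]}

```text
time: 2.65
ee_pos: [0.4741, -0.229, 0.079]
tool_rot: [0.005, 0.708, 0.002, -0.706]
wrist_force: [0.2, -2.2, 4.9]
finger_gap: -0.0002
```

```bash
python3 look.py 2 top scene
```

```text
2.65 [ 0.4741 -0.229   0.079 ] [ 0.21 -2.21  4.86] [[0.003, 0.01, -1.0], [-0.005, -1.0, -0.011], [-1.0, 0.005, -0.003]]
```

View pics/scene_2.png

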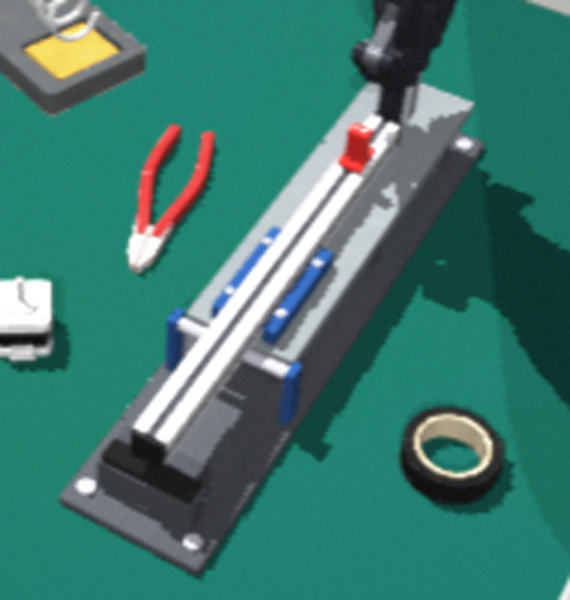

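View pics/top_2.png

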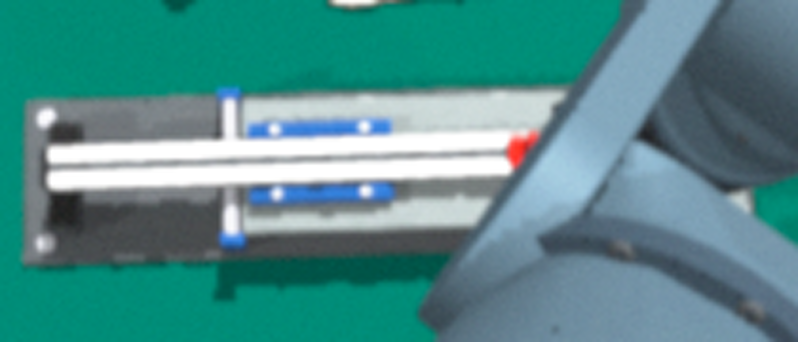

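```bash
cat > beam.py <<'E'
from h import *
import sys
f=np.load(f'top_{sys.argv[1]}.npy',allow_pickle=True).item() if len(sys.argv)>1 else arm.grab_frame('top')
pts=np.array([P(f,u,v) for v in range(225,262) for u in range(245,440)])
col=np.array([f['color'][v,u] for v in range(225,262) for u in range(245,440)]).astype(int)
m=(col.min(1)>200)&(abs(pts[:,0]-(.4698-.009*pts[:,1]))<.009)&(pts[:,2]>.03)&(pts[:,2]<.11)
q=pts[m];k=np.polyfit(q[:,1],q[:,2],1);r=q[:,2]-np.polyval(k,q[:,1]);q=q[abs(r)<.004];k=np.polyfit(q[:,1],q[:,2],1)
print('pitch down',-k[0],'z at fulcrum',np.polyval(k,-.011),'y range white',q[:,1].min(),q[:,1].max(),len(q))
E
python3 beam.py 2; python3 - <<'E'
from h import *
s=arm.read_state();print(s['time'],s['ee_pos'],s['wrist_force'])
f=np.load('wrist_1.npy',allow_pickle=True).item();print(f['T_tool_cam'].round(4),f['K'])
E
```

```text
pitch down -0.00022522798572766685 z at fulcrum 0.0693049199139209 y range white -0.161825654716826 0.07980031014556976 890
2.75 [ 0.47388304 -0.22906293  0.07858236] [ 0.54873502 -3.60073321  5.62083274]
[[-3.000e-04 -3.219e-01  9.468e-01 -1.222e-01]
 [ 1.000e+00 -1.000e-04  3.000e-04  7.000e-04]
 [-0.000e+00  9.468e-01  3.219e-01 -8.430e-02]
 [ 0.000e+00  0.000e+00  0.000e+00  1.000e+00]] [[309.70691629   0.         317.87881616]
 [  0.         309.70691629 197.77823761]
 [  0.           0.           1.        ]]
```

Emit:
arm_command:
  steps:
    - {"slide": [0, 0.6, 0], "dr": [0, 0, 0]}
    - {"slide": [-1.0, 0.6, 0.2], "dr": [0, 0, 0]}
    - {"slide": [-1.0, 0.6, 0.2], "dr": [0, 0, 0]}
    - {"slide": [-1.0, -0.2, 0.2], "dr": [0, 0, 0]}
    - {"slide": [-1.0, -0.9, 0.2], "dr": [0, 0, 0]}
    - {"slide": [-1.0, -1.6, 0.2], "dr": [0, 0, 0]}
    - {"slide": [-1.0, -1.8, 0.2], "dr": [0, 0, 0]}
    - {"slide": [-1.0, -1.4, 0.2], "dr": [0, 0, 0]}

```text
time: 3.55
ee_pos: [0.4704, -0.2129, 0.0869]
tool_rot: [-0.004, -0.707, -0.004, 0.707]
wrist_force: [0.3, -0.0, -0.8]
finger_gap: -0.0
```

```bash
python3 look.py 3 top wrist; python3 beam.py 3
```

```text
3.55 [ 0.4704 -0.2129  0.0869] [ 0.32 -0.05 -0.76] [[-0.001, 0.011, -1.0], [-0.0, -1.0, -0.011], [-1.0, 0.0, 0.001]]
pitch down -0.0008653009752154053 z at fulcrum 0.06925811292502135 y range white -0.1408481143399372 0.09360352727299459 890
```

View pics/wrist_3.png

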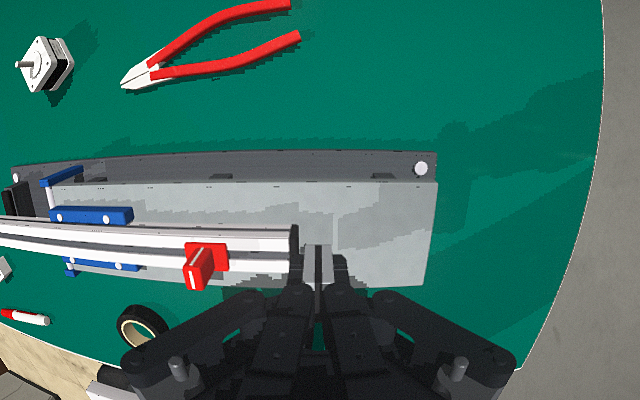

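Emit:
arm_command:
  steps:
    - {"slide": [0, -0.6, 0], "dr": [0, 0, 0]}
    - {"slide": [0, -0.7, 0], "dr": [0, 0, 0]}
    - {"slide": [0, -0.3, 0], "dr": [0, 0, 0]}
    - {"slide": [0, -0.3, 0], "dr": [0, 0, 0]}

```text
time: 4.05
ee_pos: [0.4705, -0.2113, 0.0871]
tool_rot: [0.004, 0.707, 0.003, -0.707]
wrist_force: [-0.3, 0.6, -0.1]
finger_gap: -0.0
```

```bash
python3 beam.py
```

```text
pitch down -0.0013297224714128434 z at fulcrum 0.06931873934396973 y range white -0.1387709587387334 0.09558249113199987 873
```

Emit:
arm_command:
  steps:
    - {"slide": [0, -0.5, 0], "dr": [0, 0, 0]}
    - {"slide": [0, -0.6, 0], "dr": [0, 0, 0]}
    - {"slide": [0, -0.2, 0], "dr": [0, 0, 0]}
    - {"slide": [0, -0.2, 0], "dr": [0, 0, 0]}

```text
time: 4.5
ee_pos: [0.4706, -0.2093, 0.0871]
tool_rot: [0.004, 0.707, 0.003, -0.707]
wrist_force: [0.2, -0.4, 0.5]
finger_gap: -0.0
```

```bash
python3 beam.py
```

```text
pitch down -0.0016448241185673378 z at fulcrum 0.06919879273830085 y range white -0.1369214352995352 0.0952356335010251 872
```

Emit:
arm_command:
  steps:
    - {"slide": [0, -0.5, 0], "dr": [0, 0, 0]}
    - {"slide": [0, -0.6, 0], "dr": [0, 0, 0]}
    - {"slide": [0, -0.2, 0], "dr": [0, 0, 0]}
    - {"slide": [0, -0.2, 0], "dr": [0, 0, 0]}

```text
time: 4.95
ee_pos: [0.4705, -0.2073, 0.0871]
tool_rot: [0.004, 0.707, 0.003, -0.707]
wrist_force: [0.6, -0.0, 0.0]
finger_gap: 0.0003
```

```bash
python3 beam.py
```

```text
pitch down 1.6565588703148043e-05 z at fulcrum 0.0692861824588378 y range white -0.1350138094910146 0.0951122718172652 858
```

```bash
sed -i 's/range(245,440)/range(205,440)/g' beam.py; python3 look.py 4 top; python3 beam.py 4;  python3 beam.py 3
```

```text
5.0 [ 0.4705 -0.2072  0.0871] [ 0.37 -0.21 -0.86] [[0.0, 0.01, -1.0], [-0.001, -1.0, -0.01], [-1.0, 0.001, -0.0]]
pitch down -0.0020443484692623665 z at fulcrum 0.06929029582487671 y range white -0.13479291418893408 0.10115783137747239 885
pitch down -0.0008653009752154053 z at fulcrum 0.06925811292502135 y range white -0.1408481143399372 0.09360352727299459 890
```

View pics/top_4.png

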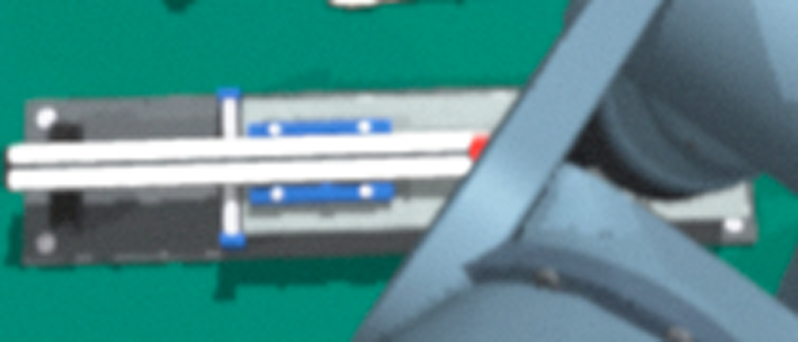

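Emit:
arm_command:
  steps:
    - {"slide": [0, -0.5, 0], "dr": [0, 0, 0]}
    - {"slide": [0, -0.6, 0], "dr": [0, 0, 0]}
    - {"slide": [0, -0.2, 0], "dr": [0, 0, 0]}
    - {"slide": [0, -0.2, 0], "dr": [0, 0, 0]}

```text
time: 5.45
ee_pos: [0.4705, -0.2053, 0.0871]
tool_rot: [0.004, 0.707, 0.003, -0.707]
wrist_force: [-0.5, -0.3, -0.1]
finger_gap: -0.0002
```

```bash
python3 beam.py
```

```text
pitch down -0.0006168914397784626 z at fulcrum 0.06924521738467367 y range white -0.1325940438391589 0.10306765039020516 887
```

Emit:
arm_command:
  steps:
    - {"slide": [0, -0.5, 0], "dr": [0, 0, 0]}
    - {"slide": [0, -0.6, 0], "dr": [0, 0, 0]}
    - {"slide": [0, -0.2, 0], "dr": [0, 0, 0]}
    - {"slide": [0, -0.2, 0], "dr": [0, 0, 0]}

```text
time: 5.9
ee_pos: [0.4705, -0.2033, 0.0871]
tool_rot: [0.004, 0.707, 0.003, -0.707]
wrist_force: [0.7, 0.1, 0.3]
finger_gap: -0.0003
```

```bash
python3 beam.py
```

```text
pitch down -0.000995844986893356 z at fulcrum 0.06927323594507445 y range white -0.13078791731167894 0.10501397245241315 885
```

Emit:
arm_command:
  steps:
    - {"slide": [0, -0.5, 0], "dr": [0, 0, 0]}
    - {"slide": [0, -0.6, 0], "dr": [0, 0, 0]}
    - {"slide": [0, -0.2, 0], "dr": [0, 0, 0]}
    - {"slide": [0, -0.2, 0], "dr": [0, 0, 0]}

```text
time: 6.35
ee_pos: [0.4705, -0.2013, 0.0871]
tool_rot: [0.004, 0.707, 0.003, -0.707]
wrist_force: [-0.1, 1.0, 0.4]
finger_gap: -0.0003
```

```bash
python3 beam.py
```

```text
pitch down -0.0021190612671736636 z at fulcrum 0.06917424528143609 y range white -0.12707426705483266 0.10684067395053001 884
```

Emit:
arm_command:
  steps:
    - {"slide": [0, -0.5, 0], "dr": [0, 0, 0]}
    - {"slide": [0, -0.6, 0], "dr": [0, 0, 0]}
    - {"slide": [0, -0.2, 0], "dr": [0, 0, 0]}
    - {"slide": [0, -0.2, 0], "dr": [0, 0, 0]}

```text
time: 6.8
ee_pos: [0.4704, -0.1993, 0.0871]
tool_rot: [0.004, 0.707, 0.003, -0.707]
wrist_force: [-0.2, 0.2, 0.8]
finger_gap: 0.0001
```

```bash
python3 beam.py
```

```text
pitch down -0.002450336774777541 z at fulcrum 0.06920164126338894 y range white -0.1250499793103026 0.10911154270788864 885
```

Emit:
arm_command:
  steps:
    - {"slide": [0, -0.5, 0], "dr": [0, 0, 0]}
    - {"slide": [0, -0.6, 0], "dr": [0, 0, 0]}
    - {"slide": [0, -0.2, 0], "dr": [0, 0, 0]}
    - {"slide": [0, -0.2, 0], "dr": [0, 0, 0]}

```text
time: 7.25
ee_pos: [0.4704, -0.1973, 0.0871]
tool_rot: [0.004, 0.707, 0.003, -0.707]
wrist_force: [0.2, 0.1, -0.2]
finger_gap: -0.0001
```

```bash
python3 beam.py
```

```text
pitch down -0.002476549890252278 z at fulcrum 0.06913804738595257 y range white -0.12492770486433738 0.11087468421953106 886
```

Emit:
arm_command:
  steps:
    - {"slide": [0, -0.5, 0], "dr": [0, 0, 0]}
    - {"slide": [0, -0.6, 0], "dr": [0, 0, 0]}
    - {"slide": [0, -0.2, 0], "dr": [0, 0, 0]}
    - {"slide": [0, -0.2, 0], "dr": [0, 0, 0]}

```text
time: 7.7
ee_pos: [0.4704, -0.1953, 0.0871]
tool_rot: [0.004, 0.707, 0.003, -0.707]
wrist_force: [-1.0, 0.3, -0.1]
finger_gap: -0.0003
```

```bash
python3 beam.py
```

```text
pitch down -0.002572321211839831 z at fulcrum 0.06923600620662991 y range white -0.12133308971230103 0.11302069664820485 881
```

Emit:
arm_command:
  steps:
    - {"slide": [0, -0.5, 0], "dr": [0, 0, 0]}
    - {"slide": [0, -0.6, 0], "dr": [0, 0, 0]}
    - {"slide": [0, -0.2, 0], "dr": [0, 0, 0]}
    - {"slide": [0, -0.2, 0], "dr": [0, 0, 0]}

```text
time: 8.15
ee_pos: [0.4704, -0.1933, 0.0871]
tool_rot: [0.004, 0.707, 0.003, -0.707]
wrist_force: [0.1, -1.1, -0.4]
finger_gap: 0.0002
```

```bash
python3 beam.py
```

```text
pitch down -0.0013100486699207125 z at fulcrum 0.06918786529682708 y range white -0.12104202720714044 0.11521427598606773 893
```

Emit:
arm_command:
  steps:
    - {"slide": [0, -0.5, 0], "dr": [0, 0, 0]}
    - {"slide": [0, -0.6, 0], "dr": [0, 0, 0]}
    - {"slide": [0, -0.2, 0], "dr": [0, 0, 0]}
    - {"slide": [0, -0.2, 0], "dr": [0, 0, 0]}

```text
time: 8.6
ee_pos: [0.4704, -0.1913, 0.0871]
tool_rot: [0.004, 0.707, 0.003, -0.707]
wrist_force: [0.2, -0.2, 0.4]
finger_gap: -0.0002
```

```bash
python3 beam.py
```

```text
pitch down -0.00245385249650868 z at fulcrum 0.06906950689663183 y range white -0.11730365399515585 0.11673183434424342 877
```

Emit:
arm_command:
  steps:
    - {"slide": [0, -0.5, 0], "dr": [0, 0, 0]}
    - {"slide": [0, -0.6, 0], "dr": [0, 0, 0]}
    - {"slide": [0, -0.2, 0], "dr": [0, 0, 0]}
    - {"slide": [0, -0.2, 0], "dr": [0, 0, 0]}

```text
time: 9.05
ee_pos: [0.4703, -0.1893, 0.0871]
tool_rot: [0.004, 0.707, 0.003, -0.707]
wrist_force: [0.1, 1.0, 0.3]
finger_gap: 0.0
```

```bash
python3 beam.py
```

```text
pitch down -0.001302675446830499 z at fulcrum 0.06903899714014157 y range white -0.11522862296266226 0.11865807894069386 880
```

Emit:
arm_command:
  steps:
    - {"slide": [0, -0.5, 0], "dr": [0, 0, 0]}
    - {"slide": [0, -0.6, 0], "dr": [0, 0, 0]}
    - {"slide": [0, -0.2, 0], "dr": [0, 0, 0]}
    - {"slide": [0, -0.2, 0], "dr": [0, 0, 0]}

```text
time: 9.5
ee_pos: [0.4703, -0.1873, 0.0871]
tool_rot: [0.004, 0.707, 0.003, -0.707]
wrist_force: [0.5, 0.2, 0.5]
finger_gap: -0.0002
```

```bash
python3 beam.py
```

```text
pitch down -0.002420166831090795 z at fulcrum 0.0690885723946345 y range white -0.1151541796354986 0.12035953946656108 868
```

Emit:
arm_command:
  steps:
    - {"slide": [0, -0.5, 0], "dr": [0, 0, 0]}
    - {"slide": [0, -0.6, 0], "dr": [0, 0, 0]}
    - {"slide": [0, -0.2, 0], "dr": [0, 0, 0]}
    - {"slide": [0, -0.2, 0], "dr": [0, 0, 0]}

```text
time: 9.95
ee_pos: [0.4703, -0.1852, 0.0871]
tool_rot: [0.004, 0.707, 0.003, -0.707]
wrist_force: [0.1, 1.0, -1.1]
finger_gap: 0.0
```

```bash
python3 beam.py
```

```text
pitch down -0.0020957260919928894 z at fulcrum 0.06915146610371092 y range white -0.11140539602015542 0.12253433857716603 868
```

Emit:
arm_command:
  steps:
    - {"slide": [0, -0.5, 0], "dr": [0, 0, 0]}
    - {"slide": [0, -0.6, 0], "dr": [0, 0, 0]}
    - {"slide": [0, -0.2, 0], "dr": [0, 0, 0]}
    - {"slide": [0, -0.2, 0], "dr": [0, 0, 0]}

```text
time: 10.4
ee_pos: [0.4703, -0.1832, 0.087]
tool_rot: [0.004, 0.707, 0.003, -0.707]
wrist_force: [-0.2, 0.4, -0.5]
finger_gap: -0.0003
```

```bash
python3 look.py 5 top wrist; python3 beam.py 5; python3 -c "
import cv2;im=cv2.imread('pics/wrist_5.png')[180:330,180:400];cv2.imwrite('pics/w5c.png',cv2.resize(im,None,fx=3.5,fy=3.5))"
```

```text
10.4 [ 0.4703 -0.1832  0.087 ] [-0.23  0.37 -0.52] [[0.0, 0.01, -1.0], [-0.001, -1.0, -0.01], [-1.0, 0.001, -0.0]]
pitch down -0.0015974379624321803 z at fulcrum 0.0691533767925964 y range white -0.10937714416131394 0.12445469552864172 858
```

View pics/w5c.png

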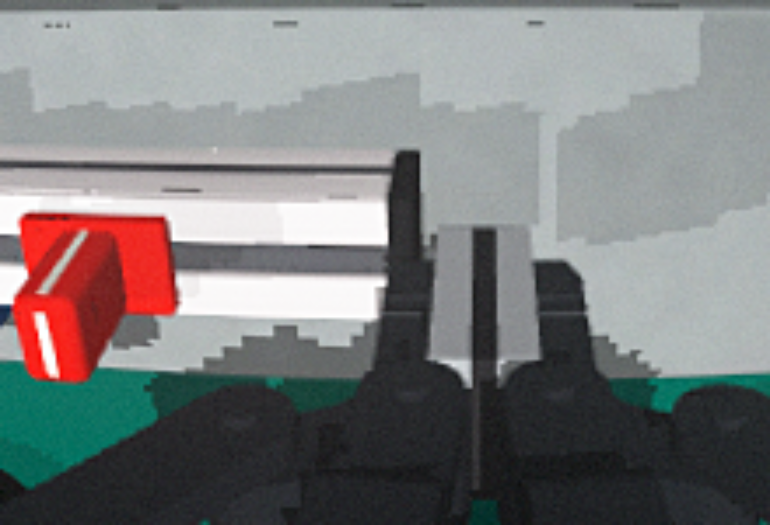

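Emit:
arm_command:
  steps:
    - {"slide": [0, -0.5, 0], "dr": [0, 0, 0]}
    - {"slide": [0, -0.6, 0], "dr": [0, 0, 0]}
    - {"slide": [0, -0.2, 0], "dr": [0, 0, 0]}
    - {"slide": [0, -0.2, 0], "dr": [0, 0, 0]}

```text
time: 10.9
ee_pos: [0.4703, -0.1813, 0.0871]
tool_rot: [0.004, 0.707, 0.003, -0.707]
wrist_force: [0.2, 0.3, 0.1]
finger_gap: 0.0001
```

```bash
python3 beam.py
```

```text
pitch down -0.0017773426961858903 z at fulcrum 0.06909017130155506 y range white -0.10562239850614796 0.12644335759402453 861
```

Emit:
arm_command:
  steps:
    - {"slide": [0, -0.5, 0], "dr": [0, 0, 0]}
    - {"slide": [0, -0.6, 0], "dr": [0, 0, 0]}
    - {"slide": [0, -0.2, 0], "dr": [0, 0, 0]}
    - {"slide": [0, -0.2, 0], "dr": [0, 0, 0]}

```text
time: 11.35
ee_pos: [0.4702, -0.1793, 0.087]
tool_rot: [0.004, 0.707, 0.003, -0.707]
wrist_force: [-0.9, 0.0, -0.0]
finger_gap: 0.0003
```

```bash
python3 beam.py
```

```text
pitch down 0.00044751412939126657 z at fulcrum 0.06912338674296835 y range white -0.10175642936821971 0.12870625178658499 841
```

Emit:
arm_command:
  steps:
    - {"slide": [0, -0.5, 0], "dr": [0, 0, 0]}
    - {"slide": [0, -0.6, 0], "dr": [0, 0, 0]}
    - {"slide": [0, -0.2, 0], "dr": [0, 0, 0]}
    - {"slide": [0, -0.2, 0], "dr": [0, 0, 0]}

```text
time: 11.8
ee_pos: [0.4702, -0.1772, 0.087]
tool_rot: [0.004, 0.707, 0.003, -0.707]
wrist_force: [0.3, -0.2, 0.6]
finger_gap: -0.0001
```

```bash
python3 beam.py
```

```text
pitch down -0.0019000101836399036 z at fulcrum 0.06901161006785944 y range white -0.09972349702201336 0.13058689905240803 819
```

Emit:
arm_command:
  steps:
    - {"slide": [0, -0.5, 0], "dr": [0, 0, 0]}
    - {"slide": [0, -0.6, 0], "dr": [0, 0, 0]}
    - {"slide": [0, -0.2, 0], "dr": [0, 0, 0]}
    - {"slide": [0, -0.2, 0], "dr": [0, 0, 0]}

```text
time: 12.25
ee_pos: [0.4702, -0.1752, 0.087]
tool_rot: [0.004, 0.707, 0.003, -0.707]
wrist_force: [0.2, 0.4, 0.8]
finger_gap: 0.0002
```

```bash
python3 beam.py
```

```text
pitch down 0.00017440436294868168 z at fulcrum 0.0691393500235046 y range white -0.13068764489062232 0.13276066140647302 818
```

Emit:
arm_command:
  steps:
    - {"slide": [0, -0.5, 0], "dr": [0, 0, 0]}
    - {"slide": [0, -0.6, 0], "dr": [0, 0, 0]}
    - {"slide": [0, -0.2, 0], "dr": [0, 0, 0]}
    - {"slide": [0, -0.2, 0], "dr": [0, 0, 0]}

```text
time: 12.7
ee_pos: [0.4702, -0.1732, 0.087]
tool_rot: [0.004, 0.707, 0.003, -0.707]
wrist_force: [-0.2, 0.3, -0.3]
finger_gap: 0.0002
```

```bash
python3 beam.py
```

```text
pitch down -0.00034305671168601703 z at fulcrum 0.06905902951113187 y range white -0.09200272103127474 0.13399508762111523 813
```

Emit:
arm_command:
  steps:
    - {"slide": [0, -0.5, 0], "dr": [0, 0, 0]}
    - {"slide": [0, -0.6, 0], "dr": [0, 0, 0]}
    - {"slide": [0, -0.2, 0], "dr": [0, 0, 0]}
    - {"slide": [0, -0.2, 0], "dr": [0, 0, 0]}

```text
time: 13.15
ee_pos: [0.4702, -0.1712, 0.087]
tool_rot: [0.004, 0.707, 0.003, -0.707]
wrist_force: [-0.1, 0.5, 0.2]
finger_gap: -0.0001
```

```bash
python3 beam.py
```

```text
pitch down 0.0026222963320187646 z at fulcrum 0.06901821570735615 y range white -0.12660887717802727 0.1360809019766035 814
```

Emit:
arm_command:
  steps:
    - {"slide": [0, -0.5, 0], "dr": [0, 0, 0]}
    - {"slide": [0, -0.6, 0], "dr": [0, 0, 0]}
    - {"slide": [0, -0.2, 0], "dr": [0, 0, 0]}
    - {"slide": [0, -0.2, 0], "dr": [0, 0, 0]}

```text
time: 13.6
ee_pos: [0.4702, -0.1692, 0.087]
tool_rot: [0.004, 0.707, 0.003, -0.707]
wrist_force: [0.3, 0.5, -0.4]
finger_gap: -0.0001
```

```bash
python3 beam.py
```

```text
pitch down 0.0056450557464963755 z at fulcrum 0.06899370584688926 y range white -0.12042836622586672 0.13835694166184306 799
```

```bash
python3 look.py 6 scene top; python3 beam.py 6;python3 - <<'E'
from h import *
f=np.load('top_6.npy',allow_pickle=True).item()
for u in range(225,335,8):
    print(u,[P(f,u,v).round(4)[1:].tolist() for v in (238,)])
E
```

```text
13.65 [ 0.4701 -0.1691  0.087 ] [-0.19 -0.45 -0.21] [[0.0, 0.01, -1.0], [-0.001, -1.0, -0.01], [-1.0, 0.001, -0.0]]
pitch down 0.006704878056580828 z at fulcrum 0.06903693095884145 y range white -0.12230835024954434 0.13838064647374243 805
225 [[0.1348, 0.0667]]
233 [[0.1191, 0.067]]
241 [[0.1032, 0.0689]]
249 [[0.0875, 0.0691]]
257 [[0.0722, 0.0672]]
265 [[0.0563, 0.0696]]
273 [[0.0407, 0.0698]]
281 [[0.0252, 0.0683]]
289 [[0.0096, 0.069]]
297 [[-0.0427, 0.9135]]
305 [[-0.0216, 0.069]]
313 [[-0.0372, 0.069]]
321 [[-0.0528, 0.0702]]
329 [[-0.0684, 0.0713]]
```

View pics/scene_6.png

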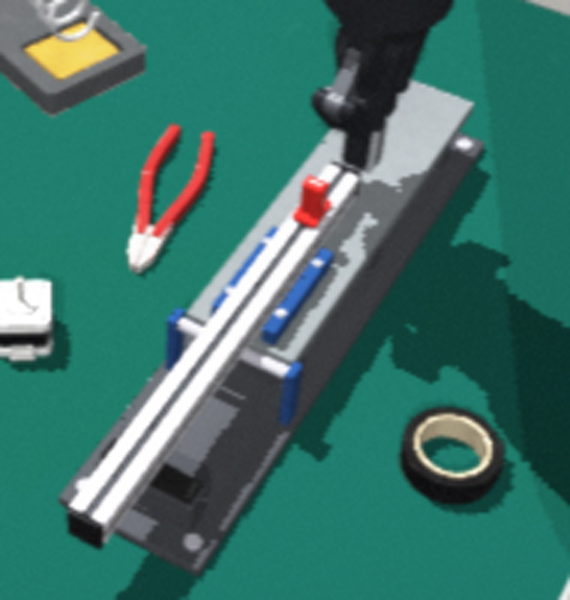

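Emit:
arm_command:
  steps:
    - {"slide": [0, 0.5, 0], "dr": [0, 0, 0]}
    - {"slide": [0, 0.5, 0], "dr": [0, 0, 0]}
    - {"slide": [0, 0.5, 0], "dr": [0, 0, 0]}

```text
time: 14.05
ee_pos: [0.4702, -0.1744, 0.087]
tool_rot: [0.004, 0.707, 0.003, -0.707]
wrist_force: [0.3, 0.5, -0.4]
finger_gap: 0.0003
```

```bash
python3 look.py 7 scene top; python3 beam.py 7
```

```text
14.05 [ 0.4702 -0.1744  0.087 ] [ 0.33  0.52 -0.39] [[0.0, 0.009, -1.0], [-0.002, -1.0, -0.009], [-1.0, 0.002, -0.0]]
pitch down 0.006482994144661312 z at fulcrum 0.06896258634864603 y range white -0.09380914590099537 0.13845410029058994 815
```

Emit:
arm_command:
  steps:
    - {"slide": [0, -0.6, 0], "dr": [0, 0, 0]}
    - {"slide": [0, -1.0, 0], "dr": [0, 0, 0]}
    - {"slide": [0, -1.1, 0], "dr": [0, 0, 0]}
    - {"slide": [0, -0.6, 0], "dr": [0, 0, 0]}
    - {"slide": [0, -0.6, 0], "dr": [0, 0, 0]}

```text
time: 14.65
ee_pos: [0.4702, -0.1683, 0.087]
tool_rot: [0.004, 0.707, 0.003, -0.707]
wrist_force: [0.4, 0.7, -0.6]
finger_gap: -0.0004
```

```bash
python3 beam.py
```

```text
pitch down 0.009936868692996514 z at fulcrum 0.06891459694187953 y range white -0.12275235402785986 0.14070717833849233 781
```

```bash
cat > beam.py <<'E'
from h import *
import sys
f=np.load(f'top_{sys.argv[1]}.npy',allow_pickle=True).item() if len(sys.argv)>1 else arm.grab_frame('top')
v,u=np.mgrid[225:262,205:440];v=v.ravel();u=u.ravel()
K=f['K'];Z=f['range_z'][v,u]
pts=(rot(f['attitude'])@np.array([(u-K[0,2])/K[0,0]*Z,(v-K[1,2])/K[1,1]*Z,Z])).T+np.array(f['eye'])
col=f['color'][v,u].astype(int)
m=(col.min(1)>200)&(abs(pts[:,0]-(.4698-.009*pts[:,1]))<.009)&(pts[:,2]>.04)&(pts[:,2]<.1)&(pts[:,1]>-.09)
q=pts[m]
b=np.round(np.arange(-.09,.16,.025),3)
print('z bins',[(round(float(y),3),round(float(np.median(q[(q[:,1]>=y)&(q[:,1]<y+.025),2])*1000),1)) for y in b if ((q[:,1]>=y)&(q[:,1]<y+.025)).sum()>8],'front',q[:,1].max().round(4))
E
for i in 3 4 5 6 7; do python3 beam.py $i;done;python3 beam.py
```

```text
z bins [(-0.09, 69.6), (-0.065, 69.2), (-0.04, 69.7), (-0.015, 69.2), (0.01, 69.1), (0.035, 69.2), (0.06, 69.1), (0.085, 69.2)] front 0.0936
z bins [(-0.09, 69.5), (-0.065, 69.4), (-0.04, 69.2), (-0.015, 69.5), (0.01, 69.3), (0.035, 69.5), (0.06, 69.3), (0.085, 69.8)] front 0.1012
z bins [(-0.09, 68.9), (-0.065, 69.1), (-0.04, 69.1), (-0.015, 69.0), (0.01, 69.1), (0.035, 69.1), (0.06, 68.9), (0.085, 69.0), (0.11, 69.5)] front 0.1245
z bins [(-0.09, 69.7), (-0.065, 69.1), (-0.04, 69.3), (-0.015, 69.0), (0.01, 68.9), (0.035, 68.7), (0.06, 68.6), (0.085, 68.0), (0.11, 68.2), (0.135, 67.8)] front 0.1384
z bins [(-0.09, 69.3), (-0.065, 69.3), (-0.04, 69.1), (-0.015, 68.9), (0.01, 68.7), (0.035, 68.7), (0.06, 68.3), (0.085, 67.8), (0.11, 68.5), (0.135, 67.9)] front 0.1385
z bins [(-0.09, 69.6), (-0.065, 69.2), (-0.04, 69.1), (-0.015, 69.0), (0.01, 69.1), (0.035, 68.4), (0.06, 68.3), (0.085, 67.9), (0.11, 68.1), (0.135, 67.3)] front 0.1406
```

Emit:
arm_command:
  steps:
    - {"slide": [0, -0.5, 0], "dr": [0, 0, 0]}
    - {"slide": [0, -0.6, 0], "dr": [0, 0, 0]}
    - {"slide": [0, -0.1, 0], "dr": [0, 0, 0]}
    - {"slide": [0, -0.1, 0], "dr": [0, 0, 0]}

```text
time: 15.15
ee_pos: [0.4702, -0.1675, 0.0871]
tool_rot: [0.004, 0.707, 0.003, -0.707]
wrist_force: [0.1, 0.2, -0.9]
finger_gap: 0.0001
```

```bash
python3 beam.py
```

```text
z bins [(-0.09, 69.7), (-0.065, 69.5), (-0.04, 69.2), (-0.015, 68.7), (0.01, 68.4), (0.035, 67.7), (0.06, 67.8), (0.085, 67.3), (0.11, 67.6), (0.135, 66.3)] front 0.1417
```

Emit:
arm_command:
  steps:
    - {"slide": [0, -0.5, 0], "dr": [0, 0, 0]}
    - {"slide": [0, -0.6, 0], "dr": [0, 0, 0]}
    - {"slide": [0, -0.1, 0], "dr": [0, 0, 0]}
    - {"slide": [0, -0.1, 0], "dr": [0, 0, 0]}

```text
time: 15.6
ee_pos: [0.4702, -0.1665, 0.0871]
tool_rot: [0.004, 0.707, 0.003, -0.707]
wrist_force: [-0.0, -0.4, 0.2]
finger_gap: -0.0001
```

```bash
python3 beam.py
```

```text
z bins [(-0.09, 70.4), (-0.065, 69.8), (-0.04, 69.1), (-0.015, 68.9), (0.01, 67.9), (0.035, 67.9), (0.06, 67.2), (0.085, 66.6), (0.11, 66.0), (0.135, 65.4)] front 0.1432
```

Emit:
arm_command:
  steps:
    - {"slide": [0, -0.5, 0], "dr": [0, 0, 0]}
    - {"slide": [0, -0.6, 0], "dr": [0, 0, 0]}
    - {"slide": [0, -0.1, 0], "dr": [0, 0, 0]}
    - {"slide": [0, -0.1, 0], "dr": [0, 0, 0]}

```text
time: 16.05
ee_pos: [0.4702, -0.1655, 0.0871]
tool_rot: [0.004, 0.707, 0.003, -0.707]
wrist_force: [0.9, -0.0, 0.3]
finger_gap: 0.0002
```

```bash
python3 beam.py; sleep 0; python3 beam.py
```

```text
z bins [(-0.09, 71.2), (-0.065, 70.8), (-0.04, 69.7), (-0.015, 68.7), (0.01, 67.8), (0.035, 66.7), (0.06, 65.4), (0.085, 64.6), (0.11, 63.5), (0.135, 62.2)] front 0.1443
z bins [(-0.09, 72.0), (-0.065, 70.9), (-0.04, 69.6), (-0.015, 68.4), (0.01, 67.4), (0.035, 66.2), (0.06, 64.8), (0.085, 63.1), (0.11, 62.0), (0.135, 61.7)] front 0.1445
```

Emit:
arm_command:
  steps:
    - {"slide": [0, 0.8, 0], "dr": [0, 0, 0]}
    - {"slide": [0, 1.5, 0], "dr": [0, 0, 0]}
    - {"slide": [0, 1.5, 0], "dr": [0, 0, 0]}
    - {"slide": [0, 1.5, 0], "dr": [0, 0, 0]}
    - {"slide": [0, 1.5, 0], "dr": [0, 0, 0]}
    - {"slide": [0, 1.5, 0], "dr": [0, 0, 0]}

```text
time: 16.75
ee_pos: [0.4702, -0.18, 0.087]
tool_rot: [0.004, 0.707, 0.003, -0.707]
wrist_force: [-0.2, 0.0, -0.3]
finger_gap: 0.0
```

```bash
python3 look.py 8 top scene;python3 beam.py 8; python3 beam.py
```

```text
16.75 [ 0.4702 -0.18    0.087 ] [-0.17  0.02 -0.34] [[0.0, 0.01, -1.0], [-0.002, -1.0, -0.01], [-1.0, 0.002, 0.0]]
z bins [(-0.09, 77.6), (-0.065, 74.1), (-0.04, 71.1), (-0.015, 67.8), (0.01, 64.8), (0.035, 61.8), (0.06, 58.9), (0.085, 55.9), (0.11, 52.8), (0.135, 51.3)] front 0.1445
z bins [(-0.09, 77.2), (-0.065, 74.0), (-0.04, 70.8), (-0.015, 68.2), (0.01, 64.9), (0.035, 61.7), (0.06, 59.2), (0.085, 55.6), (0.11, 53.3), (0.135, 51.0)] front 0.1442
```

View pics/scene_8.png

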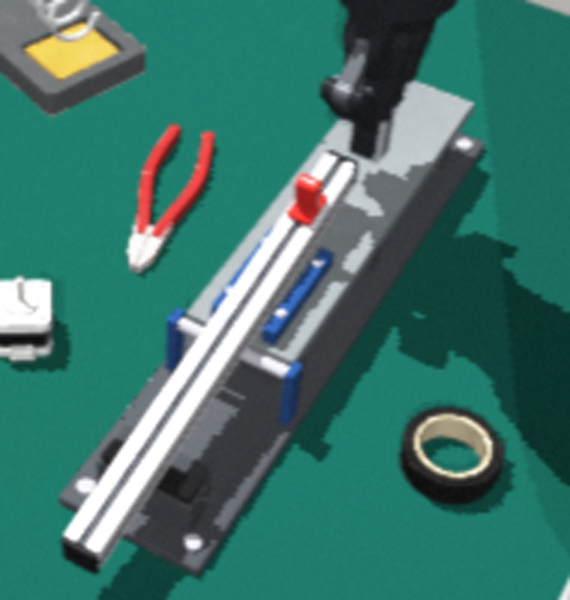

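View pics/top_8.png

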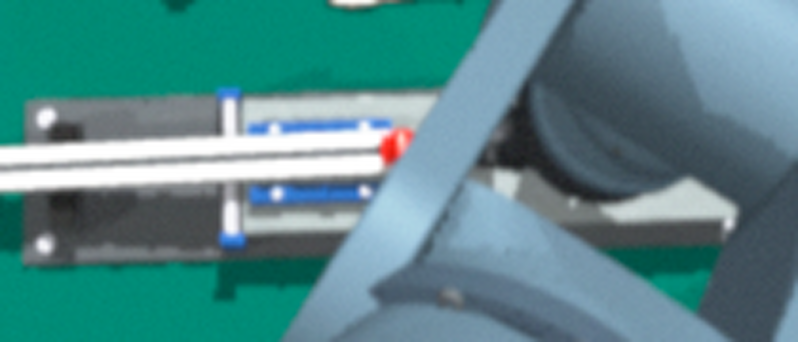

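The beam tipped at the last 1 mm step and stays tipped (pitch about 0.12) with the finger well clear. Next I'll lift, move forward behind the pointer, and measure.

Emit:
arm_command:
  steps:
    - {"slide": [-3, 0.3, 0], "dr": [0, 0, 0]}
    - {"slide": [-6, 0.3, 0], "dr": [0, 0, 0]}
    - {"slide": [-6.5, -2.5, 0], "dr": [0, 0, 0]}
    - {"slide": [-6.5, -5.5, 0], "dr": [0, 0, 0]}
    - {"slide": [-6.5, -5.5, 0], "dr": [0, 0, 0]}

```text
time: 17.4
ee_pos: [0.4693, -0.1223, 0.1521]
tool_rot: [-0.005, -0.707, -0.004, 0.707]
wrist_force: [-0.5, 0.4, -0.5]
finger_gap: 0.0
```

```bash
python3 look.py 9 top scene wrist;python3 beam.py 9
```

```text
17.4 [ 0.4693 -0.1223  0.1521] [-0.5   0.36 -0.49] [[-0.0, 0.012, -1.0], [-0.001, -1.0, -0.012], [-1.0, 0.001, 0.0]]
z bins [(-0.09, 76.5), (-0.065, 74.8), (-0.015, 67.3), (0.01, 65.1), (0.035, 61.6), (0.06, 59.1), (0.085, 55.4), (0.11, 52.8), (0.135, 51.0)] front 0.1442
```

View pics/scene_9.png

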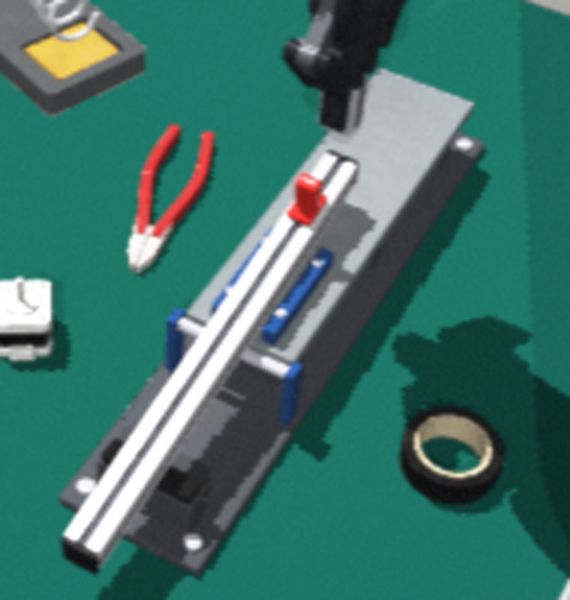

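View pics/wrist_9.png

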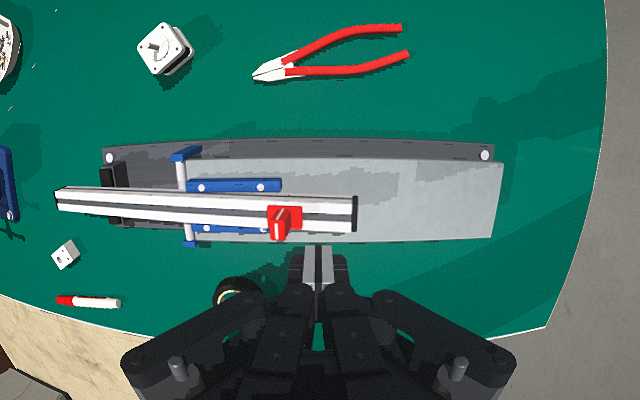

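View pics/top_9.png

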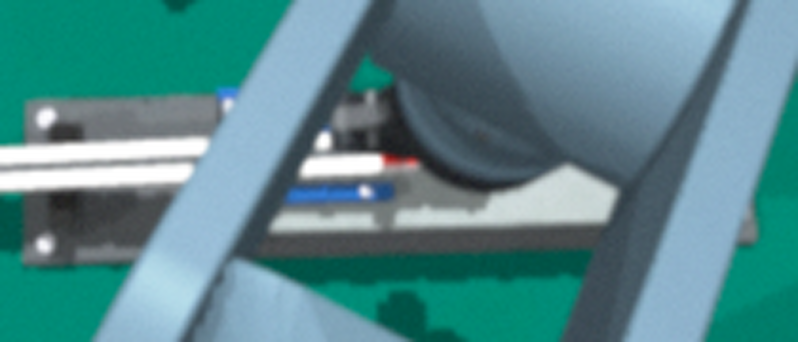

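```bash
python3 - <<'E'
from h import *
f=np.load('scene_9.npy',allow_pickle=True).item()
im=f['color']
a=cv2.resize(im[165:260,310:390],None,fx=6,fy=6,interpolation=cv2.INTER_CUBIC)
b=cv2.resize(im[270:365,270:350],None,fx=6,fy=6,interpolation=cv2.INTER_CUBIC)
cv2.imwrite('pics/s9ab.png',np.hstack([a,b])[:,:800])
w=np.load('wrist_9.npy',allow_pickle=True).item()['color'][135:260,40:380]
cv2.imwrite('pics/w9c.png',cv2.resize(w,None,fx=2.35,fy=2.35,interpolation=cv2.INTER_CUBIC))
E
```

```text
(no output)
```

View pics/s9ab.png

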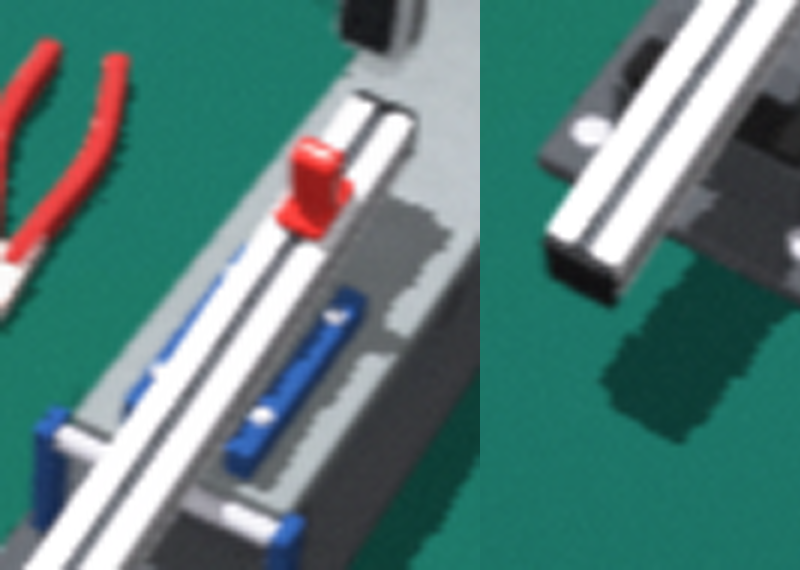

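View pics/w9c.png

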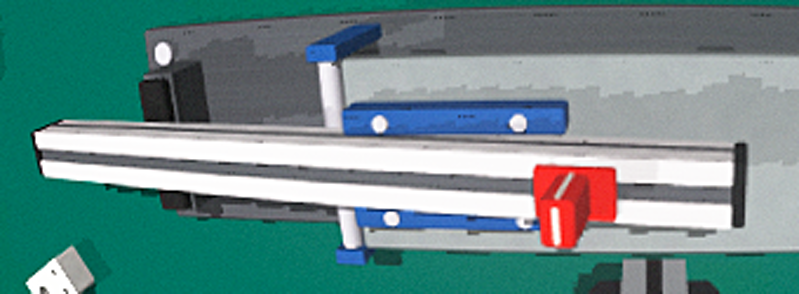

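```bash
cat > meas.py <<'E'
from h import *
yF0=-.0125;T=.13
def hit(o,r,n,d): return o+r*(d-n@o)/(n@r)
nT=np.array([0,T,1.]);dT=lambda h:.0702+T*yF0+h*np.hypot(1,T)   # plane at height h above beam top
n0=np.array([0,0,1.])
def sray(f,u,v):
    d=np.array([(u-f['K'][0,2])/f['K'][0,0],(v-f['K'][1,2])/f['K'][1,1],1]);return np.array(f['eye']),rot(f['attitude'])@d
def wray(f,pos,M,u,v):
    K=f['K'];x=u-K[0,2];y=v-K[1,2];r=np.hypot(x,y);th=r/K[0,0]
    d=np.array([np.sin(th)*x/r,np.sin(th)*y/r,np.cos(th)]);Tc=f['T_tool_cam']
    return pos+M@Tc[:3,3],M@Tc[:3,:3]@d
E
python3 - <<'E'
from meas import *
f=np.load('scene_9.npy',allow_pickle=True).item()
A=lambda x,y:sray(f,(x+.5)/6+310-.5,(y+.5)/6+165-.5)
B=lambda x,y:sray(f,(x-480+.5)/6+270-.5,(y+.5)/6+270-.5)
print('scene rear',hit(*A(386,101),nT,dT(0)).round(4),'front',hit(*B(582,252),nT,dT(0)).round(4))
for p in((80,440),(235,512)):print('rod',hit(*A(*p),n0,.0495).round(4))
print('foot rear? front?',hit(*A(300,235),nT,dT(.002)).round(4))
w=np.load('wrist_9.npy',allow_pickle=True).item();s=arm.read_state();pos=s['ee_pos'];M=rot(s['tool_rot'])
W=lambda x,y:wray(w,pos,M,(x+.5)/2.35+40-.5,(y+.5)/2.35+135-.5)
print('wrist rear',hit(*W(739,188),nT,dT(0)).round(4),'front',hit(*W(38,152),nT,dT(0)).round(4))
for p in((330,95),(347,228)):print('rod',hit(*W(*p),n0,.0495).round(4))
for p in((535,183),(615,195)):print('foot',hit(*W(*p),nT,dT(.004)).round(4))
print('fintop',hit(*W(558,222),nT,dT(.025)).round(4))
E
```

```text
scene rear [ 0.4751 -0.1471  0.0877] front [0.4709 0.1453 0.0497]
rod [ 0.4998 -0.0103  0.0495]
rod [ 0.4495 -0.0108  0.0495]
foot rear? front? [ 0.4726 -0.0877  0.082 ]
wrist rear [ 0.4795 -0.1498  0.088 ] front [0.4738 0.1407 0.0503]
rod [ 0.4959 -0.0158  0.0495]
rod [ 0.4462 -0.0154  0.0495]
foot [ 0.4791 -0.0926  0.0847]
foot [ 0.4769 -0.1154  0.0876]
fintop [ 0.4773 -0.1018  0.107 ]
```

Emit:
arm_command:
  steps:
    - {"slide": [1.5, 0.3, -0.3], "dr": [0, 0, 0]}
    - {"slide": [3.1, 0.3, -0.3], "dr": [0, 0, 0]}
    - {"slide": [3.1, 0.3, -0.3], "dr": [0, 0, 0]}

```text
time: 17.85
ee_pos: [0.4713, -0.1283, 0.1189]
tool_rot: [-0.003, -0.706, -0.003, 0.708]
wrist_force: [0.0, 0.2, -0.4]
finger_gap: 0.0
```

```bash
python3 look.py 10 scene wrist; python3 - <<'E'
from h import *
a=np.load('scene_10.npy',allow_pickle=True).item()['color'][150:260,310:390]
w=np.load('wrist_10.npy',allow_pickle=True).item()['color'][150:330,200:420]
a=cv2.resize(a,None,fx=5,fy=5,interpolation=cv2.INTER_CUBIC);w=cv2.resize(w,None,fx=1.8,fy=1.8)
o=np.zeros((550,800,3),np.uint8);o[:a.shape[0],:400]=a;o[:w.shape[0],400:400+w.shape[1]]=w[:,:400];cv2.imwrite('pics/c10.png',o)
E
```

```text
17.85 [ 0.4713 -0.1283  0.1189] [ 0.    0.18 -0.45] [[-0.004, 0.009, -1.0], [0.0, -1.0, -0.009], [-1.0, -0.0, 0.004]]
```

View pics/c10.png

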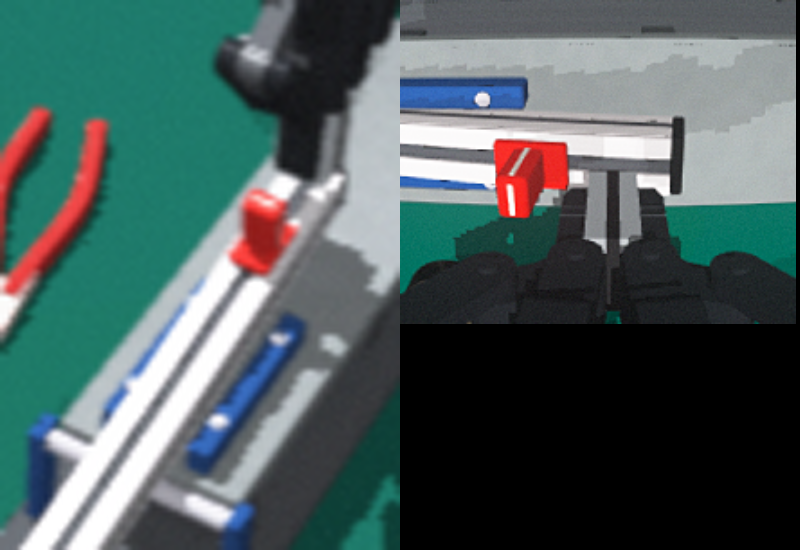

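Emit:
arm_command:
  steps:
    - {"slide": [0.06, -0.6, 0], "dr": [0, 0, 0]}
    - {"slide": [0.15, -1.2, 0], "dr": [0, 0, 0]}
    - {"slide": [0.2, -1.8, 0], "dr": [0, 0, 0]}
    - {"slide": [0.28, -2.4, 0], "dr": [0, 0, 0]}
    - {"slide": [0.36, -3.0, 0], "dr": [0, 0, 0]}
    - {"slide": [0.44, -3.6, 0], "dr": [0, 0, 0]}
    - {"slide": [0.5, -4.0, 0], "dr": [0, 0, 0]}
    - {"slide": [0.5, -4.0, 0], "dr": [0, 0, 0]}

```text
time: 18.75
ee_pos: [0.4722, -0.0874, 0.1158]
tool_rot: [-0.004, -0.707, -0.003, 0.707]
wrist_force: [0.5, -0.1, 0.3]
finger_gap: 0.0004
```

```bash
python3 look.py 11 scene top; python3 beam.py 11
```

```text
18.75 [ 0.4722 -0.0874  0.1158] [ 0.51 -0.05  0.32] [[-0.0, 0.011, -1.0], [-0.001, -1.0, -0.011], [-1.0, 0.001, 0.0]]
z bins [(-0.065, 73.3), (-0.04, 70.5), (-0.015, 69.2), (0.06, 59.7), (0.085, 57.0), (0.11, 54.4), (0.135, 52.7)] front 0.144
```

View pics/scene_11.png

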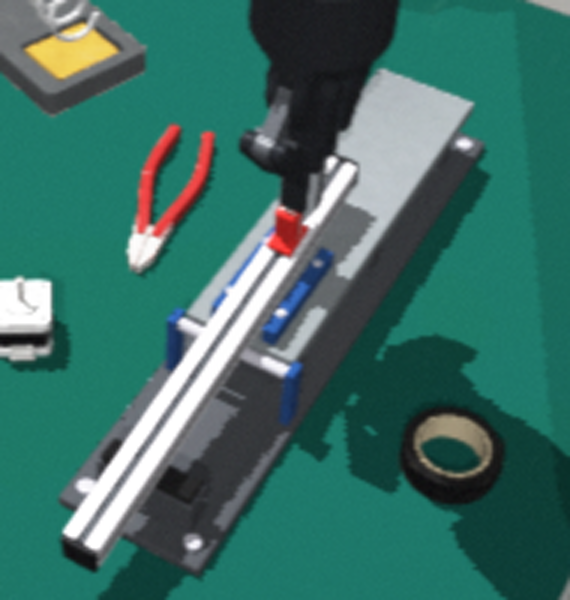

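Emit:
arm_command:
  steps:
    - {"slide": [-0.1, -0.5, 0], "dr": [0, 0, 0]}
    - {"slide": [-0.1, -1.2, 0], "dr": [0, 0, 0]}
    - {"slide": [-0.1, -2.0, 0], "dr": [0, 0, 0]}
    - {"slide": [-0.1, -2.8, 0], "dr": [0, 0, 0]}
    - {"slide": [-0.1, -3.6, 0], "dr": [0, 0, 0]}
    - {"slide": [-0.1, -4.4, 0], "dr": [0, 0, 0]}
    - {"slide": [-0.1, -5.0, 0], "dr": [0, 0, 0]}
    - {"slide": [-0.1, -5.0, 0], "dr": [0, 0, 0]}

```text
time: 19.65
ee_pos: [0.4717, -0.0371, 0.1168]
tool_rot: [0.004, 0.707, 0.003, -0.707]
wrist_force: [-0.3, 0.1, -0.2]
finger_gap: 0.0001
```

```bash
python3 look.py 12 scene top wrist; python3 beam.py 12; python3 - <<'E'
from h import *
a=np.load('scene_12.npy',allow_pickle=True).item()['color'][180:280,300:380]
a=cv2.resize(a,None,fx=6,fy=6,interpolation=cv2.INTER_CUBIC);cv2.imwrite('pics/s12c.png',a)
E
```

```text
19.65 [ 0.4717 -0.0371  0.1168] [-0.3   0.12 -0.2 ] [[0.0, 0.011, -1.0], [-0.001, -1.0, -0.011], [-1.0, 0.001, 0.0]]
z bins [(-0.015, 66.7), (0.01, 64.8), (0.035, 62.0), (0.06, 60.0)] front 0.0708
```

View pics/s12c.png

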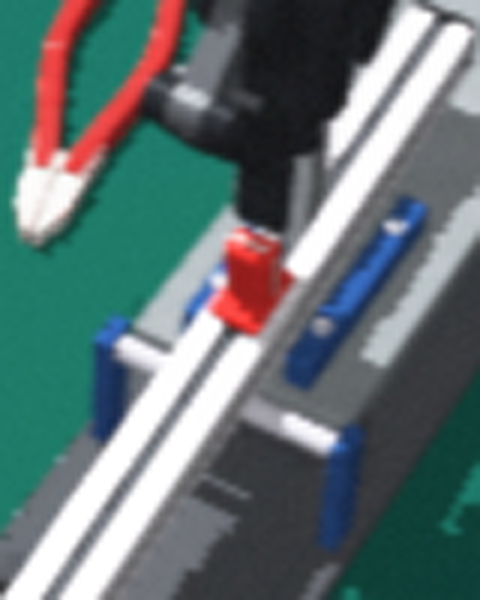

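View pics/wrist_12.png

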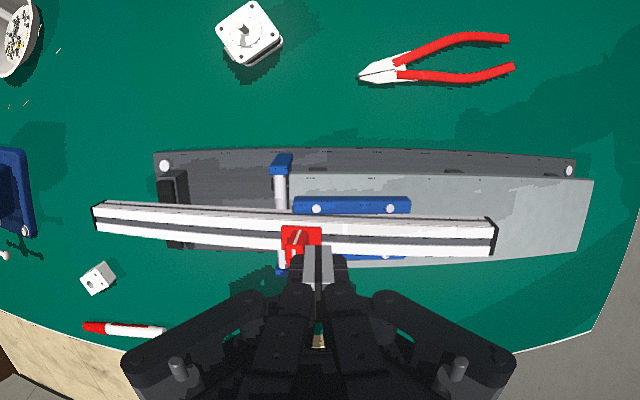

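```bash
python3 - <<'E'
from h import *
ims=[cv2.resize(np.load(f'scene_{i}.npy',allow_pickle=True).item()['color'][270:350,270:335],None,fx=4,fy=4,interpolation=cv2.INTER_CUBIC) for i in(9,11,12)]
cv2.imwrite('pics/cmp.png',np.hstack(ims))
f=np.load('scene_12.npy',allow_pickle=True).item()
g=np.load('scene_9.npy',allow_pickle=True).item()
h=np.load('scene_11.npy',allow_pickle=True).item()
for u,v in((288,305),(296,295),(305,282),(312,272),(372,187)):print([P(x,u,v).round(4).tolist() for x in(g,h,f)])
E
```

```text
[[0.4741, 0.1365, 0.0535], [0.4746, 0.1358, 0.0521], [0.475, 0.1352, 0.0511]]
[[0.4743, 0.1139, 0.0518], [0.4736, 0.1149, 0.0536], [0.4738, 0.1146, 0.053]]
[[0.4742, 0.0881, 0.0557], [0.4739, 0.0885, 0.0563], [0.4744, 0.0877, 0.0551]]
[[0.4746, 0.0665, 0.057], [0.4735, 0.0685, 0.06], [0.4737, 0.068, 0.0593]]
[[0.4729, -0.1359, 0.0838], [0.4733, -0.137, 0.0827], [0.4726, -0.135, 0.0847]]
```

View pics/cmp.png

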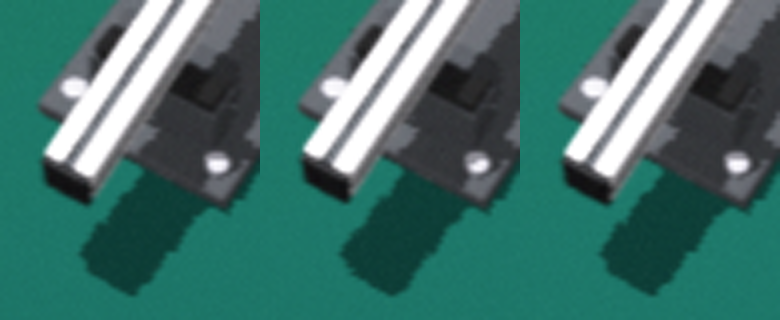

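```bash
python3 - <<'E'
from meas import *
f=np.load('scene_12.npy',allow_pickle=True).item()
A=lambda x,y:sray(f,(x+.5)/6+300-.5,(y+.5)/6+180-.5)
ft=hit(*A(238,327),nT,dT(0));print('scene foot front',ft.round(4))
for p in((137,350),(300,425)):print('rod',hit(*A(*p),n0,.0495).round(4))
print('rear',hit(*A(447,22),nT,dT(0)).round(4))
print('fin top',hit(*A(253,238),nT,dT(.025)).round(4))
w=np.load('wrist_12.npy',allow_pickle=True).item()['color'][190:280,255:345]
cv2.imwrite('pics/w12c.png',cv2.resize(w,None,fx=6.5,fy=6.5,interpolation=cv2.INTER_CUBIC))
E
```

```text
scene foot front [ 0.4722 -0.0162  0.0707]
rod [ 0.5005 -0.0098  0.0495]
rod [ 0.4478 -0.0106  0.0495]
rear [ 0.4728 -0.1434  0.0872]
fin top [ 0.4746 -0.0257  0.0971]
```

View pics/w12c.png

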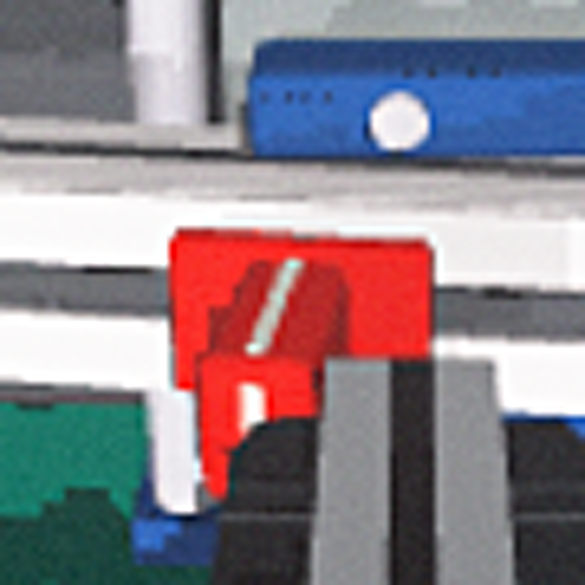

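```bash
python3 - <<'E'
from meas import *
w=np.load('wrist_12.npy',allow_pickle=True).item();s=arm.read_state();pos=s['ee_pos'];M=rot(s['tool_rot'])
W=lambda x,y:wray(w,pos,M,(x+.5)/6.5+255-.5,(y+.5)/6.5+190-.5)
for p in((172,300),(432,300)):print('foot top',hit(*W(*p),nT,dT(.004)).round(4))
print('fintop line',hit(*W(254,405),nT,dT(.025)).round(4),'line bottom',hit(*W(292,262),nT,dT(.004)).round(4))
for p in((168,70),(173,470)):print('rod',hit(*W(*p),n0,.05).round(4))
V=lambda u,v:wray(w,pos,M,u,v)
print('front',hit(*V(95.5,216.5),nT,dT(0)).round(4),'rear',hit(*V(495,237),nT,dT(0)).round(4))
E
```

```text
foot top [ 0.4766 -0.0172  0.0748]
foot top [ 0.4784 -0.0407  0.0779]
fintop line [ 0.4781 -0.0262  0.0972] line bottom [ 0.4812 -0.0282  0.0763]
rod [ 0.49   -0.0145  0.05  ]
rod [ 0.4438 -0.0133  0.05  ]
front [0.4746 0.1395 0.0504] rear [ 0.4804 -0.1479  0.0878]
```

Emit:
arm_command:
  steps:
    - {"slide": [0, -0.5, 0], "dr": [0, 0, 0]}
    - {"slide": [0, -1.0, 0], "dr": [0, 0, 0]}
    - {"slide": [0, -1.4, 0], "dr": [0, 0, 0]}
    - {"slide": [0, -1.7, 0], "dr": [0, 0, 0]}
    - {"slide": [0, -1.7, 0], "dr": [0, 0, 0]}

```text
time: 20.3
ee_pos: [0.4715, -0.0206, 0.1167]
tool_rot: [-0.004, -0.707, -0.003, 0.707]
wrist_force: [-0.1, 0.4, -0.6]
finger_gap: -0.0003
```

```bash
python3 look.py 13 scene wrist; python3 - <<'E'
from h import *
a=np.load('scene_13.npy',allow_pickle=True).item()['color'][210:280,295:370]
a=cv2.resize(a,None,fx=6,fy=6,interpolation=cv2.INTER_CUBIC)
w=np.load('wrist_13.npy',allow_pickle=True).item()['color'][190:280,280:340]
w=cv2.resize(w,None,fx=5.5,fy=5.5,interpolation=cv2.INTER_CUBIC)
o=np.zeros((500,790,3),np.uint8);o[:420,:450]=a;o[:495,455:785]=w;cv2.imwrite('pics/c13.png',o)
E
```

```text
20.3 [ 0.4715 -0.0206  0.1167] [-0.13  0.41 -0.57] [[-0.0, 0.01, -1.0], [-0.002, -1.0, -0.01], [-1.0, 0.002, 0.0]]
```

View pics/c13.png

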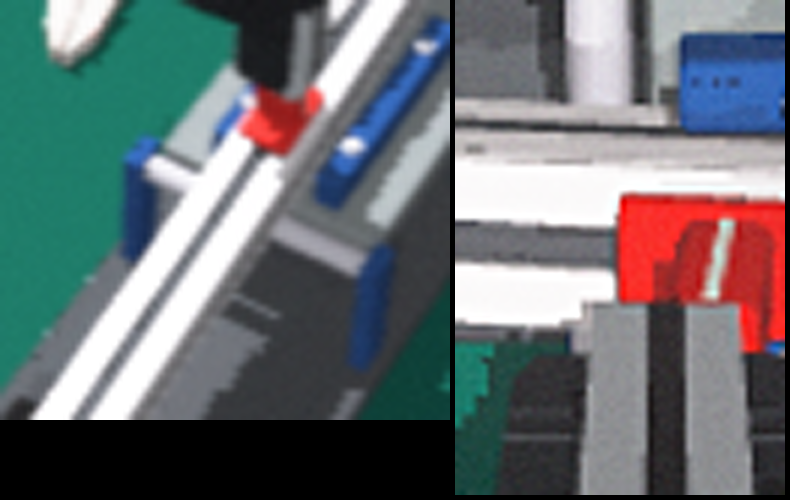

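View pics/wrist_13.png

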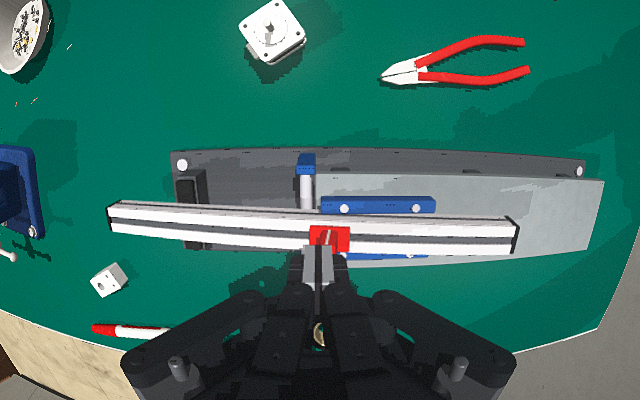

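The finger passed over the fin (tip only 19 mm below the TCP), and the pointer stopped at about -25 mm. Lift, go back, and come lower behind it.

Emit:
arm_command:
  steps:
    - {"slide": [-1.5, 0, 0], "dr": [0, 0, 0]}
    - {"slide": [-1.8, 1.5, 0], "dr": [0, 0, 0]}
    - {"slide": [-1.8, 4.0, -0.2], "dr": [0, 0, 0]}
    - {"slide": [-1.8, 4.0, -0.2], "dr": [0, 0, 0]}

```text
time: 20.8
ee_pos: [0.4748, -0.0633, 0.1354]
tool_rot: [0.004, 0.708, 0.002, -0.707]
wrist_force: [0.1, 0.5, 0.1]
finger_gap: 0.0001
```

```bash
python3 look.py 14 scene wrist top; python3 beam.py 14; python3 - <<'E'
from h import *
a=np.load('scene_14.npy',allow_pickle=True).item()['color'][200:280,295:370]
a=cv2.resize(a,None,fx=6,fy=6,interpolation=cv2.INTER_CUBIC)
w=np.load('wrist_14.npy',allow_pickle=True).item()['color'][180:280,250:350]
w=cv2.resize(w,None,fx=5,fy=5,interpolation=cv2.INTER_CUBIC)
cv2.imwrite('pics/s14.png',a);cv2.imwrite('pics/w14.png',w)
E
```

```text
20.8 [ 0.4748 -0.0633  0.1354] [0.08 0.5  0.12] [[0.002, 0.008, -1.0], [-0.003, -1.0, -0.008], [-1.0, 0.003, -0.002]]
z bins [(-0.015, 68.1), (0.01, 65.2), (0.035, 64.0), (0.11, 52.5), (0.135, 51.2)] front 0.1441
```

View pics/s14.png

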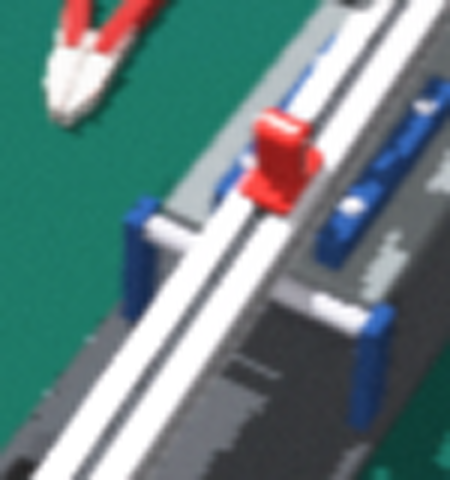

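View pics/w14.png

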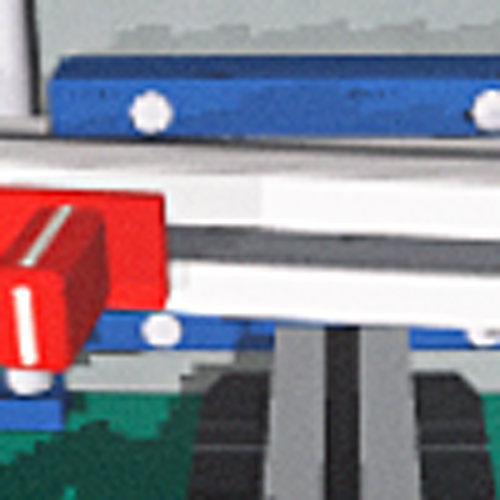

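Emit:
arm_command:
  steps:
    - {"slide": [1.5, 0, 0.1], "dr": [0, 0, 0]}
    - {"slide": [3.0, 0, 0.1], "dr": [0, 0, 0]}
    - {"slide": [3.0, 0, 0.1], "dr": [0, 0, 0]}

```text
time: 21.25
ee_pos: [0.4713, -0.0597, 0.1029]
tool_rot: [-0.004, -0.706, -0.004, 0.708]
wrist_force: [-1.1, -0.7, 0.0]
finger_gap: 0.0001
```

```bash
python3 look.py 15 scene wrist; python3 - <<'E'
from h import *
a=np.load('scene_15.npy',allow_pickle=True).item()['color'][200:280,295:370]
a=cv2.resize(a,None,fx=5,fy=5,interpolation=cv2.INTER_CUBIC)
w=np.load('wrist_15.npy',allow_pickle=True).item()['color'][190:270,250:350]
w=cv2.resize(w,None,fx=4,fy=4,interpolation=cv2.INTER_CUBIC)
o=np.zeros((400,790,3),np.uint8);o[:400,:375]=a;o[:320,380:780]=w
cv2.imwrite('pics/c15.png',o)
E
```

```text
21.25 [ 0.4713 -0.0597  0.1029] [-1.14 -0.7   0.02] [[-0.004, 0.011, -1.0], [0.0, -1.0, -0.011], [-1.0, -0.0, 0.004]]
```

View pics/c15.png

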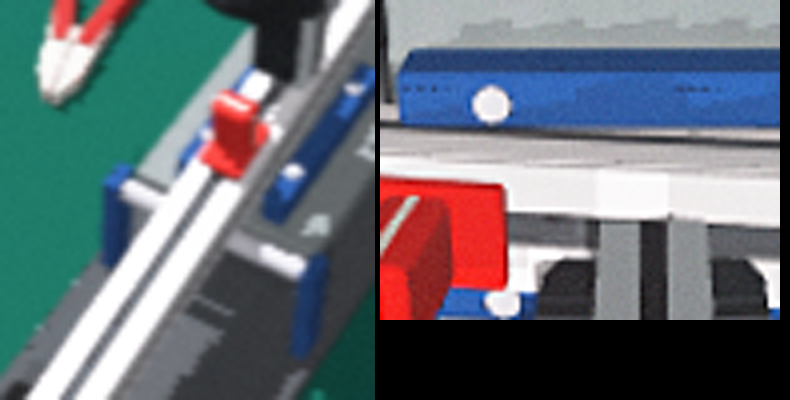

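Emit:
arm_command:
  steps:
    - {"slide": [0, -0.8, 0], "dr": [0, 0, 0]}
    - {"slide": [0, -1.5, 0], "dr": [0, 0, 0]}
    - {"slide": [0, -2.1, 0], "dr": [0, 0, 0]}
    - {"slide": [0, -2.6, 0], "dr": [0, 0, 0]}
    - {"slide": [0, -3.0, 0], "dr": [0, 0, 0]}
    - {"slide": [0, -3.4, 0], "dr": [0, 0, 0]}
    - {"slide": [0, -3.4, 0], "dr": [0, 0, 0]}

```text
time: 22.05
ee_pos: [0.4727, -0.0266, 0.1048]
tool_rot: [0.004, 0.707, 0.003, -0.707]
wrist_force: [0.4, -0.5, 0.8]
finger_gap: 0.0002
```

```bash
cat > crop.py <<'E'
from h import *
import sys
n=sys.argv[1]
a=np.load(f'scene_{n}.npy',allow_pickle=True).item()['color'][200:280,295:370]
a=cv2.resize(a,None,fx=5,fy=5,interpolation=cv2.INTER_CUBIC)
w=np.load(f'wrist_{n}.npy',allow_pickle=True).item()['color'][180:280,260:340]
w=cv2.resize(w,None,fx=5,fy=5,interpolation=cv2.INTER_CUBIC)
o=np.zeros((500,790,3),np.uint8);o[:400,:375]=a;o[:500,380:780]=w
cv2.imwrite(f'pics/c{n}.png',o)
E
python3 look.py 16 scene wrist; python3 crop.py 16
```

```text
22.05 [ 0.4727 -0.0266  0.1048] [ 0.43 -0.53  0.83] [[0.0, 0.01, -1.0], [-0.002, -1.0, -0.01], [-1.0, 0.002, -0.0]]
```

View pics/c16.png

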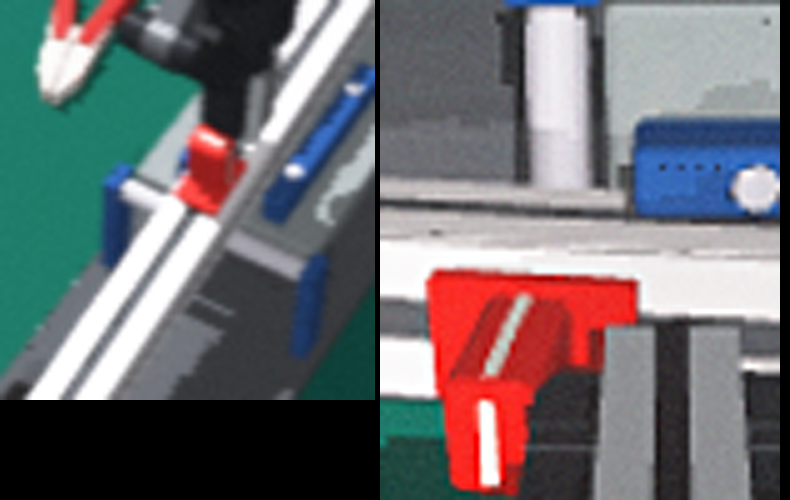

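```bash
cat >> meas.py <<'E'
def setup(n):
    f=np.load(f'scene_{n}.npy',allow_pickle=True).item();w=np.load(f'wrist_{n}.npy',allow_pickle=True).item()
    s=arm.read_state();pos=s['ee_pos'];M=rot(s['tool_rot'])
    S=lambda x,y:sray(f,(x+.5)/5+295-.5,(y+.5)/5+200-.5)
    W=lambda x,y:wray(w,pos,M,(x-380+.5)/5+260-.5,(y+.5)/5+180-.5)
    return S,W
E
python3 - <<'E'
from meas import *
S,W=setup(16)
print('scene foot front h0',hit(*S(197,207),nT,dT(0)).round(4),'rod',hit(*S(142,192),n0,.05).round(4),hit(*S(270,253),n0,.05).round(4))
print('wrist foot top',hit(*W(432,330),nT,dT(.004)).round(4),hit(*W(637,300),nT,dT(.004)).round(4))
print('line top',hit(*W(487,440),nT,dT(.025)).round(4),'bot',hit(*W(526,298),nT,dT(.004)).round(4))
print('rod',hit(*W(560,80),n0,.05).round(4))
w=np.load('wrist_16.npy',allow_pickle=True).item()
cv2.imwrite('pics/w16.png',w['color'])
E
```

```text
scene foot front h0 [4.729e-01 1.000e-04 6.860e-02] rod [ 0.4994 -0.0098  0.05  ] [ 0.4492 -0.0097  0.05  ]
wrist foot top [ 0.4759 -0.0008  0.0727] [ 0.4816 -0.0241  0.0757]
line top [ 0.4752 -0.0094  0.095 ] bot [ 0.4809 -0.0118  0.0741]
rod [ 0.4982 -0.0142  0.05  ]
```

View pics/w16.png

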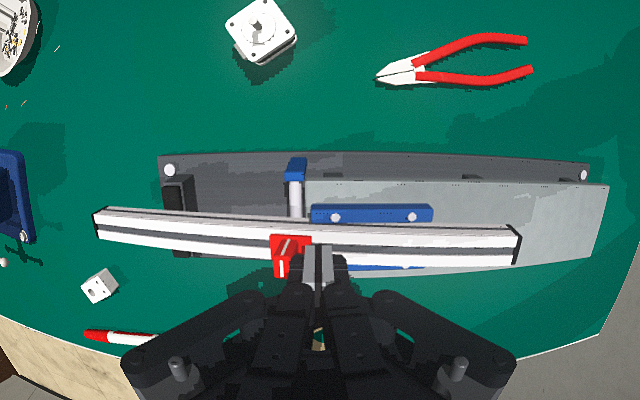

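Emit:
arm_command:
  steps:
    - {"slide": [0, -0.1, 0], "dr": [0, 0, 0]}
    - {"slide": [0, -0.2, 0], "dr": [0, 0, 0]}
    - {"slide": [0, -0.2, 0], "dr": [0, 0, 0]}
    - {"slide": [0, 1.0, 0], "dr": [0, 0, 0]}
    - {"slide": [-4, 4, 0], "dr": [0, 0, 0]}
    - {"slide": [-9, 9, 0], "dr": [0, 0, 0]}
    - {"slide": [-12, 14, 0], "dr": [0, 0, 0]}
    - {"slide": [-12, 14, 0], "dr": [0, 0, 0]}

```text
time: 22.95
ee_pos: [0.4749, -0.1709, 0.2283]
tool_rot: [0.005, 0.709, 0.001, -0.706]
wrist_force: [0.1, 0.2, -0.1]
finger_gap: -0.0002
```

Emit:
arm_command:
  steps:
    - {"slide": [0, 5, 0], "dr": [0, 0, 0]}
    - {"slide": [0, 10, 0], "dr": [0, 0, 0]}
    - {"slide": [0, 15, 0], "dr": [0, 0, 0]}
    - {"slide": [0, 15, 0], "dr": [0, 0, 0]}

```text
time: 23.35
ee_pos: [0.4744, -0.3236, 0.2253]
tool_rot: [0.003, 0.707, -0.0, -0.707]
wrist_force: [-0.6, 1.1, 0.4]
finger_gap: 0.0002
```

```bash
python3 look.py 17 scene wrist top; python3 beam.py 17; python3 - <<'E'
from h import *
a=np.load('top_17.npy',allow_pickle=True).item()['color']
cv2.imwrite('pics/t17.png',a)
E
```

```text
23.35 [ 0.4744 -0.3236  0.2253] [-0.58  1.09  0.39] [[0.001, 0.004, -1.0], [-0.005, -1.0, -0.004], [-1.0, 0.005, -0.001]]
z bins [(-0.09, 77.7), (-0.065, 74.4), (-0.04, 71.6), (-0.015, 66.8), (0.01, 65.5), (0.035, 62.0), (0.06, 59.0), (0.085, 56.0), (0.11, 52.7), (0.135, 50.5)] front 0.1447
```

View pics/t17.png

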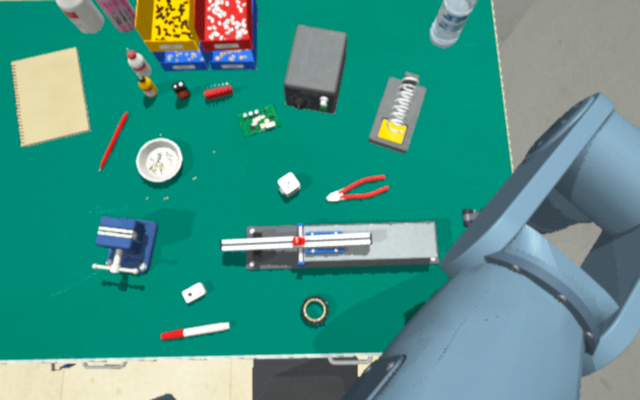

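View pics/scene_17.png

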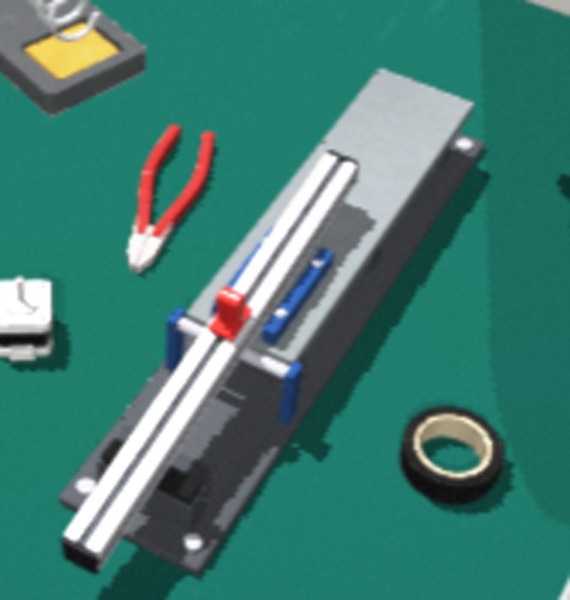

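```bash
python3 - <<'E'
from h import *
a=np.load('top_17.npy',allow_pickle=True).item()['color'][220:270,215:380]
cv2.imwrite('pics/t17a.png',cv2.resize(a,None,fx=4.8,fy=4.8,interpolation=cv2.INTER_CUBIC))
a=np.load('top_17.npy',allow_pickle=True).item()['color'][220:270,270:330]
cv2.imwrite('pics/t17b.png',cv2.resize(a,None,fx=12,fy=12,interpolation=cv2.INTER_CUBIC))
E
```

```text
(no output)
```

View pics/t17a.png

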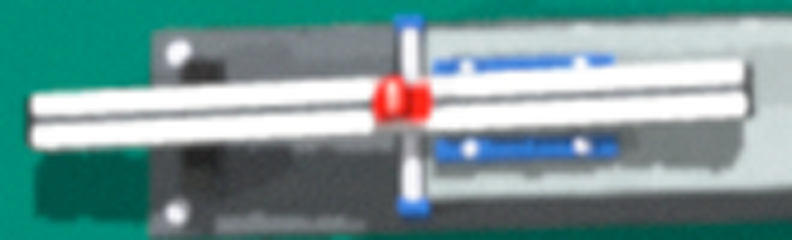

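View pics/t17b.png

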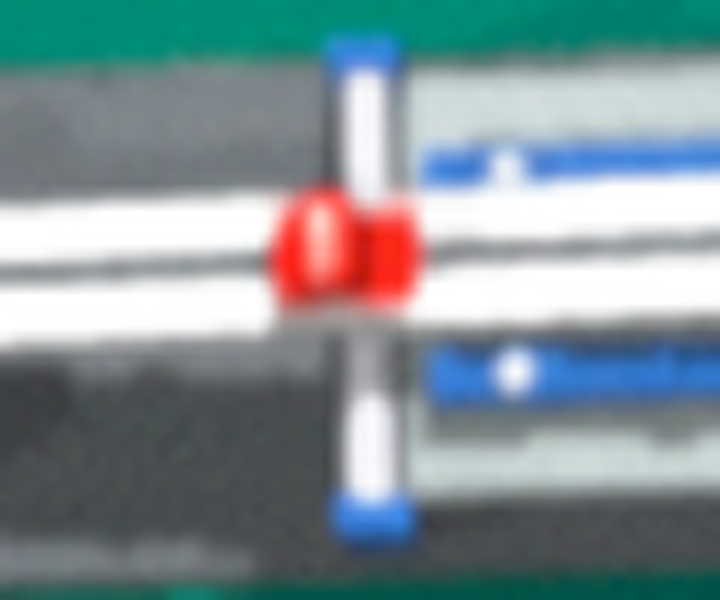

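```bash
python3 - <<'E'
from meas import *
f=np.load('top_17.npy',allow_pickle=True).item()
A=lambda x,y:sray(f,(x+.5)/4.8+215-.5,(y+.5)/4.8+220-.5)
B=lambda x,y:sray(f,(x+.5)/12+270-.5,(y+.5)/12+220-.5)
rod=[hit(*B(*p),n0,.05)[1] for p in((366,130),(371,450),(363,55),(374,515))];print('rod',np.round(rod,4),np.mean(rod).round(4))
fr=hit(*A(28,121),nT,dT(0));re=hit(*A(749,88),nT,dT(0));print(fr.round(4),re.round(4),'len',np.linalg.norm(fr-re),'mid',((fr+re)/2).round(4))
print('line top',hit(*B(322,240),nT,dT(.025)).round(4),'foot',hit(*B(273,250),nT,dT(.004)).round(4),hit(*B(418,250),nT,dT(.004)).round(4))
yF=np.mean(rod);m=((fr+re)/2)[1]
c=np.cos(.13);s=np.sin(.13)
# beam coordinate along x: s-coordinate = y*c - (height)*...; use point at height h above top: y = m + x*c + h*s
lt=hit(*B(322,240),nT,dT(.025))[1];ft=(hit(*B(273,250),nT,dT(.004))[1]+hit(*B(418,250),nT,dT(.004))[1])/2
print('pointer x: ',(lt-m-.025*s)/c,(ft-m-.004*s)/c,' balance x (contact):',(yF+.024*s-m)/c)
# scene
g=np.load('scene_17.npy',allow_pickle=True).item()
S=lambda x,y:sray(g,(x+.5)/3+260-.5,(y+.5)/3+130-.5)
fr=hit(*S(82,548),nT,dT(0));re=hit(*S(343,154),nT,dT(0));print('scene',fr.round(4),re.round(4),np.linalg.norm(fr-re))
a=g['color'][215:255,315:375];cv2.imwrite('pics/s17a.png',cv2.resize(a,None,fx=12,fy=12,interpolation=cv2.INTER_CUBIC))
E
```

```text
rod [-0.0114 -0.0117 -0.011  -0.0121] -0.0116
[0.4691 0.1471 0.0495] [ 0.4724 -0.1473  0.0877] len 0.2969113987450307 mid [ 4.708e-01 -1.000e-04  6.860e-02]
line top [ 0.471  -0.0059  0.0946] foot [0.4724 0.003  0.0722] [ 0.4716 -0.0205  0.0753]
pointer x:  -0.009091089427385794 -0.00919460922049066  balance x (contact): -0.00837396244131244
scene [0.4697 0.146  0.0496] [ 0.4754 -0.148   0.0878] 0.2965584930283555
```

View pics/s17a.png

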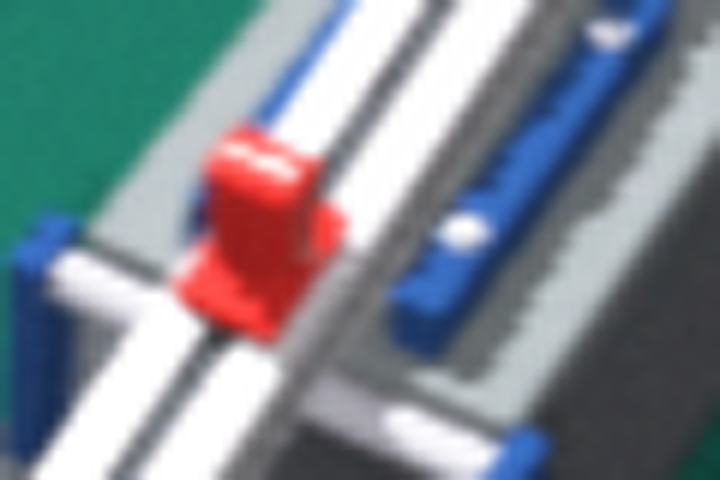

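```bash
python3 - <<'E'
from meas import *
g=np.load('scene_17.npy',allow_pickle=True).item()
S=lambda x,y:sray(g,(x+.5)/12+315-.5,(y+.5)/12+215-.5)
c=np.cos(.13);s=np.sin(.13)
yF=np.mean([hit(*S(*p),n0,.05)[1] for p in((100,268),(440,425))])
a=hit(*S(226,315),nT,dT(0));b=hit(*S(262,160),nT,dT(.025))
print(yF,a,b,'pointer minus contact (mm):',1e3*((a[1]-.012*c)-yF-.024*s)/c,1e3*(b[1]-yF-.049*s)/c)
E
```

```text
-0.012215660782171373 [4.74002754e-01 2.88881766e-04 6.85374454e-02] [ 0.47358074 -0.00629888  0.09460422] pointer minus contact (mm): -2.5267405038215713 -0.4389955624927545
```

Emit:
arm_command:
  steps:
    - {"slide": [0, -5, 0], "dr": [0, 0, 0]}
    - {"slide": [0, -10, 0], "dr": [0, 0, 0]}
    - {"slide": [0, -15, 0], "dr": [0, 0, 0]}
    - {"slide": [0, -20, 0], "dr": [0, 0, 0]}
    - {"slide": [2, -25.5, 0], "dr": [0, 0, 0]}
    - {"slide": [5, -26, 0], "dr": [0, 0, 0]}
    - {"slide": [5, -26, 0], "dr": [0, 0, 0]}
    - {"slide": [5, -26, 0], "dr": [0, 0, 0]}

```text
time: 24.3
ee_pos: [0.4725, -0.0561, 0.175]
tool_rot: [-0.005, -0.707, -0.004, 0.707]
wrist_force: [0.3, -0.5, 0.1]
finger_gap: 0.0001
```

Emit:
arm_command:
  steps:
    - {"slide": [3, 0.2, 0], "dr": [0, 0, 0]}
    - {"slide": [6, 0.2, 0], "dr": [0, 0, 0]}
    - {"slide": [7, 0.2, 0], "dr": [0, 0, 0]}
    - {"slide": [7, 0.2, 0], "dr": [0, 0, 0]}
    - {"slide": [7, -1.5, 0], "dr": [0, 0, 0]}
    - {"slide": [7, -2.5, 0], "dr": [0, 0, 0]}
    - {"slide": [7, -2.9, 0], "dr": [0, 0, 0]}
    - {"slide": [7, -2.9, 0], "dr": [0, 0, 0]}

```text
time: 25.1
ee_pos: [0.4734, -0.028, 0.1058]
tool_rot: [0.005, 0.708, 0.003, -0.706]
wrist_force: [0.4, -0.4, -0.2]
finger_gap: 0.0
```

Emit:
arm_command:
  steps:
    - {"slide": [0, 0, 0], "dr": [0, 0, 0]}

```text
time: 25.2
ee_pos: [0.4732, -0.0284, 0.1054]
tool_rot: [0.004, 0.708, 0.003, -0.707]
wrist_force: [-0.2, -0.1, 0.3]
finger_gap: -0.0002
```

Emit:
arm_command:
  steps:
    - {"slide": [0, -0.2, 0], "dr": [0, 0, 0]}
    - {"slide": [0, -0.4, 0], "dr": [0, 0, 0]}
    - {"slide": [0, -0.5, 0], "dr": [0, 0, 0]}
    - {"slide": [0, -0.5, 0], "dr": [0, 0, 0]}

```text
time: 25.6
ee_pos: [0.4727, -0.0231, 0.1047]
tool_rot: [0.004, 0.707, 0.003, -0.707]
wrist_force: [1.0, 0.3, 0.1]
finger_gap: -0.0
```

```bash
python3 look.py 18 scene wrist; python3 crop.py 18
```

```text
25.6 [ 0.4727 -0.0231  0.1047] [0.98 0.33 0.13] [[0.0, 0.01, -1.0], [-0.002, -1.0, -0.01], [-1.0, 0.002, -0.0]]
```

View pics/c18.png

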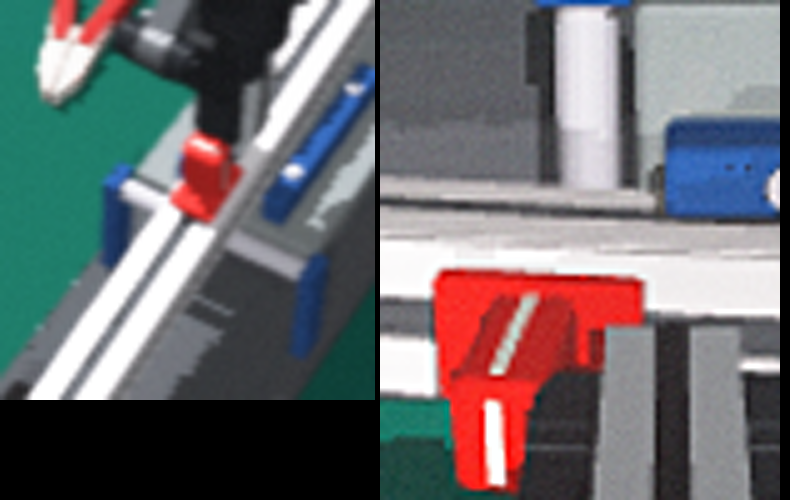

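Emit:
arm_command:
  steps:
    - {"slide": [0, 1.0, 0], "dr": [0, 0, 0]}
    - {"slide": [-1, 2.5, 0], "dr": [0, 0, 0]}
    - {"slide": [-5, 5, 0], "dr": [0, 0, 0]}
    - {"slide": [-10, 10, 0], "dr": [0, 0, 0]}
    - {"slide": [-12, 15, 0], "dr": [0, 0, 0]}
    - {"slide": [-12, 20, 0], "dr": [0, 0, 0]}
    - {"slide": [-12, 25, 0], "dr": [0, 0, 0]}
    - {"slide": [-12, 29, 0], "dr": [0, 0, 0]}

```text
time: 26.5
ee_pos: [0.4751, -0.3046, 0.2261]
tool_rot: [0.005, 0.708, 0.002, -0.707]
wrist_force: [1.4, 0.2, 0.3]
finger_gap: 0.0
```

Emit:
arm_command:
  steps:
    - {"slide": [0, 0, 0], "dr": [0, 0, 0]}
    - {"slide": [0, 0, 0], "dr": [0, 0, 0]}
    - {"slide": [0, 0, 0], "dr": [0, 0, 0]}

```text
time: 26.8
ee_pos: [0.475, -0.301, 0.2246]
tool_rot: [-0.004, -0.707, -0.003, 0.707]
wrist_force: [0.6, 0.0, 0.1]
finger_gap: -0.0001
```

```bash
python3 look.py 19 scene top; python3 beam.py 19; python3 - <<'E'
from h import *
a=np.load('top_19.npy',allow_pickle=True).item()['color']
cv2.imwrite('pics/t19b.png',cv2.resize(a[220:270,270:330],None,fx=12,fy=12,interpolation=cv2.INTER_CUBIC))
b=np.load('top0.npy',allow_pickle=True).item()['color']
d=cv2.absdiff(a,b).max(2)
print('bystander diffs', d[170:206,320:395].max(), d[168:200,272:305].max(), d[292:330,298:332].max())
E
```

```text
26.8 [ 0.475  -0.301   0.2246] [0.63 0.03 0.07] [[-0.001, 0.01, -1.0], [-0.001, -1.0, -0.01], [-1.0, 0.001, 0.001]]
z bins [(-0.09, 76.6), (-0.065, 74.2), (-0.04, 71.3), (-0.015, 66.8), (0.01, 64.5), (0.035, 61.7), (0.06, 59.1), (0.085, 55.6), (0.11, 52.9), (0.135, 50.9)] front 0.1446
bystander diffs 17 14 18
```

View pics/t19b.png

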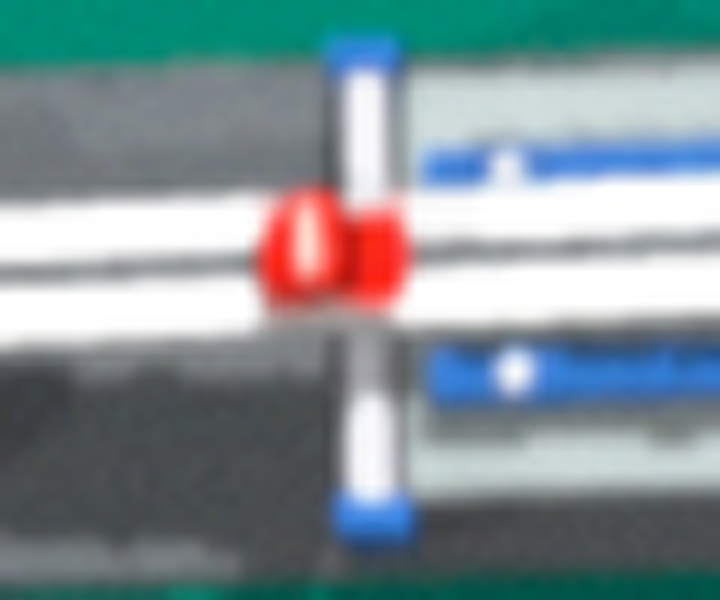

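View pics/scene_19.png

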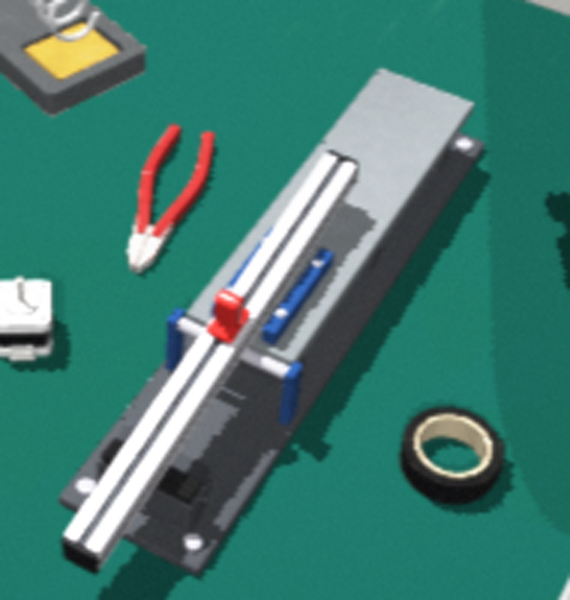

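```bash
python3 -c "
from station import arm
print(arm.job_done())"
```

```text
the job is handed in; nothing more can be done
None
```

The beam tipped over the fulcrum and stayed tipped by itself, the pointer marks the balance point to about 1 mm, and I handed the job in at about 27 s of the 72 s allowed.

- **Finding the balance point:** I pushed the beam from its rear end in 2 mm steps, then 1 mm steps near the end, backing off after each. It tipped on its own at the last 1 mm step. With the finger pulled clear it lay at a pitch of about 0.12 rad.
- **Pointer:** I slid it forward to about −7 mm from the beam's centre. The point of the beam over the rod measures about −8 mm. Before the final 1 to 2 mm nudge, the cameras put the pointer 0 to 2.5 mm behind the rod. After the nudge the top view puts it about 1 mm ahead.
- **Last checks:** With the arm about 0.15 m back and nothing touching, the beam was still tipped and its front end had not shifted. The cutters, motor and tape showed no change in the before-and-after pictures.

Not everything went cleanly:

- During the long first push the closed fingers passed over the top of the pointer's fin, because they were too high. I lifted, came back lower and finished the push.
- During the first part of that push the beam's front rose by 1 to 2 mm, then settled back. It never un-tipped.
- Early in the beam slide the wrist read about 5 N upward, probably from the fingertips brushing the stand.

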